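Refill the compact feeder and jack it up to serving height

ROBOT

A 7-joint arm with a two-finger parallel gripper is mounted at the origin on the work surface. World frame = base frame: x ahead of the robot, y to its left, z up, the work surface at z = 0. Lengths are in m, angles in rad, forces in N, time in s.
With the tool pointing down it reaches from about 0.4 to 0.875 m from the base axis. Payload 19.3 kg.
Tool frame: the origin (TCP) lies at the very end of the fingers, on their centre line; the grasp point (between the pads) lies 19 mm behind it; z points along the fingers, y is the direction in which the jaws open and shut (so a half turn about z gives the same grasp; the last joint's range is limited). The gripper opens to 85 mm and grips with 20 to 120 N. Pads are 22 mm wide; open, the fingers measure 114 mm over their backs; the gripper's body (76 mm by 85 mm) begins 54 mm behind the grasp point. The pads swing forward as they close: fully open they stand 13 mm farther back than shut.
Start: joints at [1.277, 0.521, -0.036, 1.599, 0.021, 1.021, -0.113], TCP at [0.139, -0.609, 0.193] pointing down, gripper open.
Joint ranges: [-2.91, 2.91], [-0.3, 2.13], [-1.5, 1.42], [0.17, 2.43], [-1.26, 4.41], [0.16, 1.93], [-2.52, 2.52]. Speed limits (rad/s): [1.89, 1.89, 2.39, 2.39, 3.01, 3.01, 3.01].

INTERFACE

Orientations are given as [roll, pitch, yaw] about the fixed x, y, z axes, in that order (R = Rz(yaw) Ry(pitch) Rx(roll)).
In Python, from workcell import bot, grab_frame, calibration, workorder gives the robot as it stands.
- The arm moves only by the tool move_arm, never from a script. Its arguments are lists of equal length, an entry for each row: "jaw": the closure in counts, from 0 (fully open) to 255 (shut); "dp": the shift along the tool's x, y, z in units of 800 mm (1.0 is 800 mm), a list of three; "rotation": the turn, a rotation vector about the tool's x, y, z in units of pi rad (1.0 is pi rad), a list of three. In form: {"jaw": [jaw, ...], "dp": [[dx, dy, dz], ...], "rotation": [[rx, ry, rz], ...]}. A call has 1 to 10 rows; each row shifts and turns the commanded pose from where the row before left it, along the tool's axes as they then stand; what a row does not reach is not made up. A row lasts 1/8 s, in which the tool goes at most 62.5 mm and 10.7 degrees, less where a joint would pass 70% of its speed; a pose out of reach is approached as far as the arm can. A call with a number of a shift or a turn outside -1 to 1 is refused whole. A call with a gripper value outside its range is refused whole. The fingers move at their own pace and stop on an object; "squeeze" is the grip in N (left out, the last holds). Time passes only in rows, so rows that do not move let the fingers close. It gives the time, the measured TCP pose, the force and the opening at its end, in the units of the state.
- bot.observe(): the state, without advancing time (a new reading comes with each control period).
- grab_frame(name): name is "side" or "top" or "wrist"; returns the picture (400x640x3 uint8, blue, green, red); there is no depth.
- calibration(name): a dict with "camera_matrix" (3x3 intrinsics, pixels), "dist" ([k1, k2, p1, p2, k3] as OpenCV has them; the pictures are not rectified), "T" (4x4, takes a point from camera to world coordinates). Camera axes: x right, y down, z forward; pixel columns grow to the right and rows downward; lengths in m; the calibration is good to about 2 mm. A picture is of the moment at which its call begins: read the wrist's pose just before it. calibration takes no time and is no camera call; for the wrist camera it gives the pose at the moment of the call.
- workorder.job_done(): hands the job in, once; it reports no verdict.
The state is a dict: "clock": time; "qpos": joint angles; "qd": joint speeds; "joint_efforts": joint torques, N m; "position": TCP position; "tool_rot": TCP orientation; "force": force on the tool from outside, world axes, zero at the start; "moment": the same for the moment, N m; "grip_width": finger opening in m.
Only numpy, scipy, OpenCV 4.12 (cv2) and the standard library are available. Lean on these libraries where they do the work, as an engineer would, in place of code of your own. Each camera call takes 0.05 s, during which the arm holds its last target. There are 200 camera calls.

TASK

First load every powder compact lying on the counter flat into the spring-fed tower, pushing each one down until it latches below the two red catches. Then lift the square bar up off its hooks and, working only with the bar in one hole of the brass collar after another and never turning the collar with the gripper itself, raise the tower until the yellow pointer stands within the green band on the gauge post. Finally hang the bar back on both its hooks.

Things in the scene. Friction and masses are not known exactly. Their poses are not given: they have to be found in the camera images.
- jack: fixed screw jack: round grey base, 170 mm across, 30 mm high; origin under its centre on the counter. A white square gauge post (12 mm thick, 218 mm high) stands on the base at 58 mm along both its own +x and +y. Keep the bar off that post.
- collar (a joint): turn of the brass collar (does not itself rise) about the jack's z axis, rad, positive anticlockwise seen from above, range 0 to 5.6. At value q its six holes point along the jack's yaw + q + k x 60 degrees. Anticlockwise raises the tower 40 mm per turn; the thread holds itself. Turning takes about 0.5 N m (4 N at 143 mm from the axis).
- holes (a point): centre of the brass collar, on its axis at the height of the holes' centre lines, 55 mm above the counter. The collar is a ring, 112 mm across, 38 mm high, with six level radial holes 60 degrees apart, each 21 mm wide, 22 mm high and 29 mm deep (from 56 to 27 mm from the axis). No part of the collar moves up or down.
- tower: aluminium column on the jack, same yaw, rises without turning; origin under its floor on the axis, 85 mm above the counter at collar value 0. Four corner posts, 151 mm high, enclose a square shaft, 62 x 62 mm inside, sides along its x and y, open in the middle (38 mm wide) of the +x and -x sides for fingers. It holds four compacts, with 6 mm of travel to spare.
- mouth (a point): on the tower's axis at the undersides of its two red spring catches, 115 mm above the tower's origin. The catches sit in the +y and -y sides: noses 42 mm apart, sloping tops 19 mm above this point, flat undersides. The posts end 36 mm above it, flaring outward 7 mm over the top 12 mm. A compact set level into the mouth rests on the slopes, underside about 12 mm above it.
- plate (a point): top of the black spring plate in the shaft; 1 mm below the catches when empty. Pushing it takes about 4 N at first and 12 N for the fourth compact, plus up to about 8 N to pass the catches. A compact springs back out unless its top gets below the catches' undersides; then they snap over it and it rests up against them.
- pointer (a point): tip of the yellow pointer on the tower, beside the gauge post
- band (a point): centre of the green band (8 mm high) on the gauge post; the pointer tip must end at its height
- rack: fixed grey stand, base 200 x 90 mm, with two hooks that carry the bar along the rack's x axis; origin under its centre. The hooks are 10 mm thick, at x = -75 and +75 mm, each a level arm whose top is 100 mm above the counter between a back post (y = +14 to +24 mm, 122 mm high) and an upturned tip (y = -14 to -22 mm, 122 mm high)
- bar: square steel bar, 230 x 14 x 14 mm, 0.22 kg, along its own x axis; origin at its centre, where a red sleeve, 60 mm long and 18 mm square, is the grip. Hung up, its origin is 107 mm above the counter
- compact_a: dark square powder compact, 56 x 56 x 24 mm, about 0.09 kg, with a round cream spot on top; origin at the centre of its underside. May be absent
- compact_b: dark square powder compact, 56 x 56 x 24 mm, about 0.09 kg, with a round purple spot on top; origin at the centre of its underside. May be absent
- compact_c: dark square powder compact, 56 x 56 x 24 mm, about 0.09 kg, with a round turquoise spot on top; origin at the centre of its underside. May be absent
- compact_d: dark square powder compact, 56 x 56 x 24 mm, about 0.09 kg, with a round coral spot on top; origin at the centre of its underside. May be absent
Things that resemble listed ones, but are neither listed nor needed, are in the scene too. Leave any pink look-alike of the compact_a alone.

How it is judged:
On the way, in this order (a step that is already met when the one before it is completed fails the run):
1. every compact is latched in the tower (z of compact_a in the frame of tower between -0.01 and 0.0935 m and x of compact_a in the frame of tower between -0.015 and 0.015 m and y of compact_a in the frame of tower between -0.015 and 0.015 m and z of compact_b in the frame of tower between -0.01 and 0.0935 m and x of compact_b in the frame of tower between -0.015 and 0.015 m and y of compact_b in the frame of tower between -0.015 and 0.015 m and z of compact_c in the frame of tower between -0.01 and 0.0935 m and x of compact_c in the frame of tower between -0.015 and 0.015 m and y of compact_c in the frame of tower between -0.015 and 0.015 m and z of compact_d in the frame of tower between -0.01 and 0.0935 m and x of compact_d in the frame of tower between -0.015 and 0.015 m and y of compact_d in the frame of tower between -0.015 and 0.015 m), for 0.2 s.
2. the bar is lifted off its hooks ((z of bar in the frame of rack above 0.13 m or horizontal distance between bar and rack above 0.06 m)), for 0.2 s.
3. the bar in the collar has brought the pointer into the green band (z of pointer in the frame of band between -0.004 and 0.004 m), for 0.2 s.
At the end, for the whole second after the job is handed in: every compact present lies flat in the tower's shaft below the catches (its underside less than 93.5 mm above the tower's origin), the pointer tip is within 4 mm of the height of the band's centre, and the bar hangs at rest on both hooks (within 35 mm lengthwise of the middle) (all of step 1 and all of step 3 and z of bar in the frame of rack between 0.103 and 0.112 m and y of bar in the frame of rack between -0.013 and 0.013 m and x of bar in the frame of rack between -0.035 and 0.035 m and linear speed of bar below 0.02 m/s); the robot touches nothing.
It fails at once if the gripper or arm pushes the collar directly (over 6 N) (contact force between any of the fingers, the arm and collar above 6 N).
Of compact_a, compact_b, compact_c, compact_d only 2 to 4 are there at a start; the rules pass over those that are not, and their reading is None.
At some moment in a run one of compact_a, compact_b, compact_c, compact_d may be knocked a few centimetres aside while the robot is not near it.
Once in a run the grip may slacken for a moment while it holds something.
It also fails if it takes over 210 s, if anything falls off the work surface, if the arm or the gripper's body presses on something with over 40 N, if the wrist force passes 120 N, or if a joint passes its speed limit or range.

## Working session

There is one attempt and no reset: what is moved stays moved. The work goes in short steps, Python scripts to look and compute and a tool call to move; the robot and the scene stay as the last step left them, time stands still between calls to the robot, and variables do not carry over. Pictures are saved under pics/ and viewed, about 12 in all and at most 16, crops included, and the job is handed in when it is done.

Besides the shell and the picture viewer there is one more tool, called as a command line: name --argument value ..., lists and objects as JSON in quotes. move_arm: Moves the arm, as the interface text tells. Shifts and turns lie within -1 to 1; 1 stands for 800 mm of shift or pi rad of turn. Its arguments: {"type":"object","properties":{"jaw":{"type":"array","items":{"type":"number"}},"dp":{"type":"array","items":{"type":"array","items":{"type":"number","minimum":-1,"maximum":1}}},"rotation":{"type":"array","items":{"type":"array","items":{"type":"number","minimum":-1,"maximum":1}}},"squeeze":{"type":"number"}},"required":["jaw","dp","rotation"]}

```bash
mkdir -p pics; ls
cat > h.py <<'E'
import numpy as np, cv2
from scipy.spatial.transform import Rotation as R
from workcell import bot, grab_frame, calibration, workorder
def ray(cal,uv):
    K=np.array(cal["camera_matrix"]);d=np.array(cal["dist"]);T=np.array(cal["T"])
    p=cv2.undistortPoints(np.array(uv,float).reshape(-1,1,2),K,d).reshape(-1,2)
    v=np.c_[p,np.ones(len(p))]@T[:3,:3].T
    return T[:3,3],v
def onz(cal,uv,z):
    o,v=ray(cal,uv); return o+v*((z-o[2])/v[:,2])[:,None]
def proj(cal,P):
    T=np.linalg.inv(np.array(cal["T"])); P=np.array(P,float).reshape(-1,3)
    rv=cv2.Rodrigues(T[:3,:3])[0]
    return cv2.projectPoints(P,rv,T[:3,3],np.array(cal["camera_matrix"]),np.array(cal["dist"]))[0].reshape(-1,2)
E
python3 - <<'E'
from h import *
for n in("top","side"):
    cv2.imwrite(f"pics/{n}0.png",grab_frame(n)); c=calibration(n); print(n,np.round(c["T"],3).tolist(),np.round(c["camera_matrix"],0).tolist(),np.round(c["dist"],3))
s=bot.observe();print({k:np.round(v,3).tolist() for k,v in s.items()})
E
```

```text
pics
top [[-0.009, -0.994, 0.106, 0.378], [-1.0, 0.01, 0.007, 0.009], [-0.008, -0.106, -0.994, 1.117], [0.0, 0.0, 0.0, 1.0]] [[418.0, 0.0, 320.0], [0.0, 418.0, 195.0], [0.0, 0.0, 1.0]] [-0.04  0.    0.    0.    0.  ]
side [[-0.989, -0.053, 0.138, 0.353], [-0.147, 0.481, -0.864, 0.882], [-0.021, -0.875, -0.484, 0.646], [0.0, 0.0, 0.0, 1.0]] [[503.0, 0.0, 316.0], [0.0, 503.0, 202.0], [0.0, 0.0, 1.0]] [-0.097  0.     0.     0.     0.   ]
{'clock': 0.1, 'qpos': [1.277, 0.522, -0.036, 1.6, 0.021, 1.021, -0.113], 'qd': [-0.001, -0.0, -0.0, -0.002, 0.0, 0.001, 0.001], 'joint_efforts': [0.005, -92.846, 1.984, -37.053, 0.018, 0.005, 0.0], 'position': [0.139, -0.609, 0.192], 'tool_rot': [-3.141, 0.0, 0.224], 'force': [0.682, -0.387, -1.235], 'moment': [0.01, 0.009, 0.016], 'grip_width': 0.085}
```

View pics/top0.png

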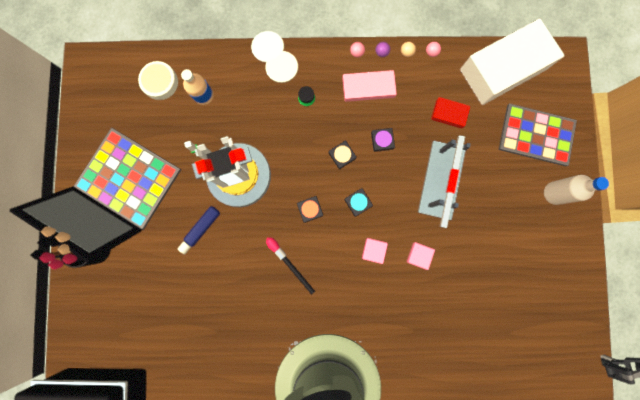

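View pics/side0.png

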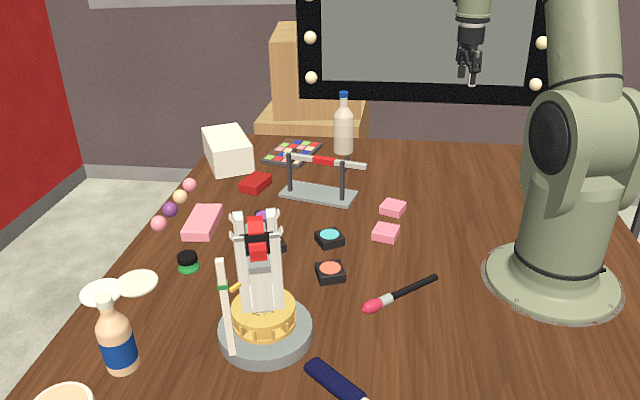

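The top view shows 4 compacts (cream 343,154; purple 383,139; coral 310,209; turquoise 358,202), the jack (~238,174), and the rack with the bar (~450,180). The side view shows the tower, its catches and the gauge post with the green band (~222,288).

Run:
```python
from h import *
t=cv2.imread("pics/top0.png"); s=cv2.imread("pics/side0.png"); c=calibration("top"); cs=calibration("side")
g=cv2.cvtColor(t,cv2.COLOR_BGR2HSV)
dark=(g[:,:,2]<75).astype(np.uint8)
spots=dict(a=(343,154),b=(383,139),d=(310,209),c=(358,202))
for k,(u,v) in spots.items():
    # fill: dark blob in window
    m=np.zeros_like(dark); m[v-20:v+20,u-20:u+20]=dark[v-20:v+20,u-20:u+20]
    cn=max(cv2.findContours(m,cv2.RETR_EXTERNAL,cv2.CHAIN_APPROX_NONE)[0],key=cv2.contourArea)
    # spot centre: bright/saturated inside
    win=g[v-10:v+10,u-10:u+10]; mm=(win[:,:,2]>120); ys,xs=np.nonzero(mm)
    sp=onz(c,[[xs.mean()+u-10,ys.mean()+v-10]],0.024)[0]
    r=cv2.minAreaRect(onz(c,cn.reshape(-1,2),0.024)[:,:2].astype(np.float32)*1000)
    print(k,np.round(sp,4),np.round(r[0]),np.round(r[1]),round(r[2],1))
# gray base of jack
print('base',onz(c,[[238,174],[207,174],[270,174]],0.03).round(3).tolist())
# red masks
red=((g[:,:,0]<6)|(g[:,:,0]>174))&(g[:,:,1]>180)&(g[:,:,2]>100)
n,l,st,ce=cv2.connectedComponentsWithStats(red.astype(np.uint8))
for i in range(1,n):
    if st[i,4]>15: print(st[i],ce[i].round(1),onz(c,[ce[i]],0.116).round(4),onz(c,[ce[i]],0.219).round(4))
A=cv2.resize(t[120:220,170:290],None,fx=5,fy=5,interpolation=cv2.INTER_CUBIC)
cv2.imwrite("pics/topj.png",A)
B=cv2.resize(s[195:370,190:330],None,fx=3.4,fy=3.4,interpolation=cv2.INTER_CUBIC)
cv2.imwrite("pics/sidej.png",B)
```

```text
a [ 0.6069 -0.0445  0.024 ] [584. -40.] [70. 36.] 80.2
b [ 0.6456 -0.1533  0.024 ] [ 628. -142.] [71. 38.] 54.9
d [0.4598 0.044  0.024 ] [430.  46.] [0. 0.] 0.0
c [ 0.4779 -0.084   0.024 ] [458. -64.] [36.  3.] 32.8
base [[0.552, 0.232, 0.03], [0.553, 0.314, 0.03], [0.551, 0.147, 0.03]]
[432  97  38  31 813] [450.4 112.4] [[ 0.6868 -0.3078  0.116 ]] [[ 0.6551 -0.2752  0.219 ]]
[509 118  11  10  83] [514.  122.3] [[ 0.661  -0.4647  0.116 ]] [[ 0.6319 -0.4159  0.219 ]]
[547 127  12  10  87] [552.3 131.7] [[ 0.6368 -0.5593  0.116 ]] [[ 0.6102 -0.5008  0.219 ]]
[109 133  10   9  46] [113.6 137.3] [[0.634  0.5263 0.116 ]] [[0.6076 0.4731 0.219 ]]
[518 142  11  10  87] [523.  146.4] [[ 0.6002 -0.4832  0.116 ]] [[ 0.5773 -0.4325  0.219 ]]
[228 148  18  16 185] [236.3 155.2] [[0.5849 0.2191 0.116 ]] [[0.5636 0.1975 0.219 ]]
[556 152  12   9  85] [561.5 155.9] [[ 0.5758 -0.5779  0.116 ]] [[ 0.5555 -0.5175  0.219 ]]
[195 159  19  15 190] [204.3 165.6] [[0.56   0.2972 0.116 ]] [[0.5413 0.2676 0.219 ]]
[447 169  12  24 176] [452.3 180.4] [[ 0.5176 -0.3048  0.116 ]] [[ 0.5032 -0.2725  0.219 ]]
[ 40 253  37  16 190] [ 56.7 260.3] [[0.3324 0.6546 0.116 ]] [[0.3371 0.5882 0.219 ]]
```

View pics/topj.png

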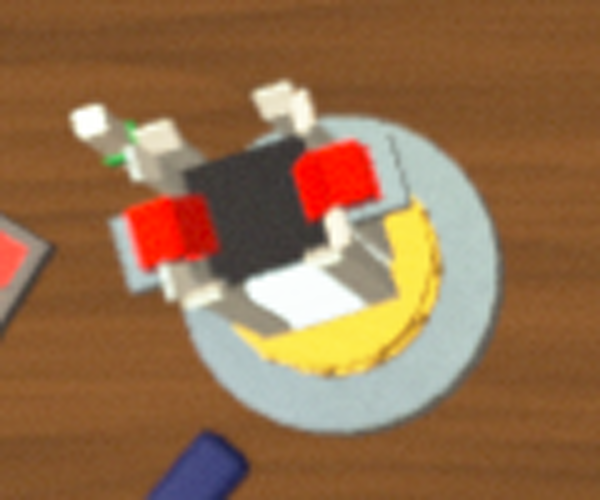

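View pics/sidej.png

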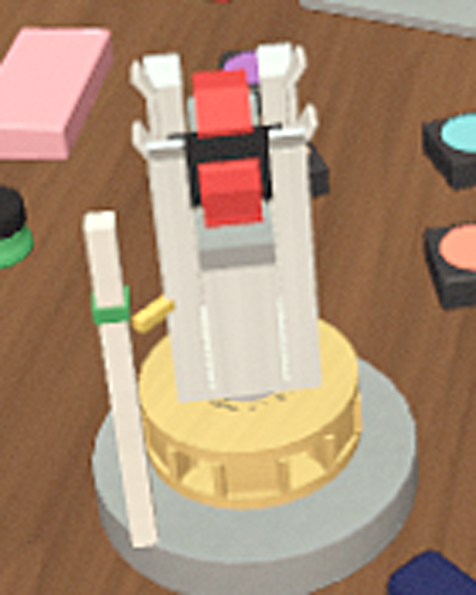

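The crops show the tower with its catches at topj (172,232) and (340,178), which puts jack yaw near 17.6°. The pointer tip is at sidej (137,322), a little below the band at (111,306). The base centre is about (343,275) in topj.

```bash
cat >> h.py <<'E'
import json
def plan(wps, start=None, spr=0.06, rpr=9.5):
    """wps: (pos, yaw_deg, jaw[, mm per row/1000]) tool-down legs; prints move calls"""
    s=bot.observe() if start is None else None
    p,y=(np.array(s["position"]),np.degrees(s["tool_rot"][2])) if start is None else (np.array(start[0]),start[1])
    print("from",np.round(p,4),round(y,1))
    for w in wps:
        q=np.array(w[0]);ty=w[1];sp=w[3] if len(w)>3 else spr
        n=int(max(1,np.ceil(np.linalg.norm(q-p)/sp),np.ceil(abs(ty-y)/rpr)))
        d=(q-p)/n; dy=(ty-y)/n; D=[]
        for i in range(n):
            M=R.from_euler("xyz",[np.pi,0,np.radians(y+i*dy)]).as_matrix()
            D.append((M.T@d/0.8).round(4).tolist())
        print("->",np.round(q,4),ty,"n",n,'"jaw"',w[2],'"dp"',json.dumps(D) if abs(dy)>.05 else f"{D[0]} x{n}",'rot z',round(-dy/180,4))
        p,y=q,ty
E
python3 - <<'E'
from h import *
t=cv2.imread("pics/top0.png"); c=calibration("top"); cs=calibration("side")
C=np.array([.5523,.2325]);yaw=np.radians(17.6);Rz=R.from_euler("z",yaw).as_matrix()
W=lambda p:Rz@np.array(p)+[C[0],C[1],0]
post=W([.058,.058,0]);print("post",post.round(3),"top px pred",proj(c,post+[0,0,.218]),"seen 188.4,144.4")
for n,uv in(("band",(222.6,285)),("ptr",(230.3,289.7)),("posttop",(219.5,258.5))):
    o,v=ray(cs,[uv]);v=v[0]; k=np.dot(post[:2]-o[:2],v[:2])/np.dot(v[:2],v[:2]); P=o+k*v
    print(n,P.round(4),"off",np.linalg.norm(P[:2]-post[:2]).round(4))
# base circle
hsv=cv2.cvtColor(t,cv2.COLOR_BGR2HSV).astype(int)
m=((hsv[:,:,1]<60)&(hsv[:,:,2]>120)&(hsv[:,:,2]<205)).astype(np.uint8)
m[:,:200]=0;m[:,280:]=0;m[:140]=0;m[:212+1][:0]=0;m[215:]=0
cn=max(cv2.findContours(m,cv2.RETR_EXTERNAL,cv2.CHAIN_APPROX_NONE)[0],key=cv2.contourArea).reshape(-1,2)
P=onz(c,cn,.03)[:,:2]; r=np.linalg.norm(P-C,axis=1);
for _ in range(8):
    q=P[abs(np.linalg.norm(P-C,axis=1)-.085)<.005]; A=np.c_[2*q,np.ones(len(q))]; C2=np.linalg.lstsq(A,(q**2).sum(1),rcond=None)[0]; C=C2[:2]
print("base c",C,np.sqrt(C2[2]+C@C),len(q))
# compacts by spot
plan([((.5,-.02,.30),100,0)])
E
```

```text
post [0.59  0.305 0.   ] top px pred [[187.94485483 144.08076543]] seen 188.4,144.4
band [0.5918 0.3061 0.1706] off 0.0019
ptr [0.582  0.3022 0.1594] off 0.0086
posttop [0.5909 0.3057 0.2196] off 0.0009
base c [0.55206906 0.23405465] 0.08385115231414901 161
from [ 0.1386 -0.6091  0.1924] 12.8
-> [ 0.5  -0.02  0.3 ] 100 n 12 "jaw" 0 "dp" [[0.0503, -0.0515, -0.0112], [0.0564, -0.0447, -0.0112], [0.0616, -0.0372, -0.0112], [0.0658, -0.0291, -0.0112], [0.069, -0.0206, -0.0112], [0.071, -0.0117, -0.0112], [0.0719, -0.0026, -0.0112], [0.0717, 0.0065, -0.0112], [0.0703, 0.0155, -0.0112], [0.0678, 0.0243, -0.0112], [0.0641, 0.0327, -0.0112], [0.0595, 0.0405, -0.0112]] rot z -0.0404
```

move_arm --jaw '[0,0,0,0,0,0,0,0,0,0]' --dp '[[0.0503,-0.0515,-0.0112],[0.0564,-0.0447,-0.0112],[0.0616,-0.0372,-0.0112],[0.0658,-0.0291,-0.0112],[0.069,-0.0206,-0.0112],[0.071,-0.0117,-0.0112],[0.0719,-0.0026,-0.0112],[0.0717,0.0065,-0.0112],[0.0703,0.0155,-0.0112],[0.0678,0.0243,-0.0112]]' --rotation '[[0,0,-0.0404],[0,0,-0.0404],[0,0,-0.0404],[0,0,-0.0404],[0,0,-0.0404],[0,0,-0.0404],[0,0,-0.0404],[0,0,-0.0404],[0,0,-0.0404],[0,0,-0.0404]]'

```text
clock: 1.35
position: [0.4399, -0.1167, 0.2829]
tool_rot: [3.141, 0.0, 1.497]
force: [0.0, -1.1, -0.1]
grip_width: 0.0853
```

move_arm --jaw '[0,0,0]' --dp '[[0.0641,0.0327,-0.0112],[0.0595,0.0405,-0.0112],[0,0,0]]' --rotation '[[0,0,-0.0404],[0,0,-0.0404],[0,0,0]]'

```text
clock: 1.72
position: [0.5007, -0.0161, 0.3006]
tool_rot: [3.141, -0.002, 1.754]
force: [-0.7, -0.6, -1.2]
grip_width: 0.0854
```

Run:
```python
from h import *
c=calibration("wrist"); cv2.imwrite("pics/w1.png",grab_frame("wrist")); np.save("w1T.npy",c["T"])
print(np.round(c["T"],3).tolist(),np.round(c["camera_matrix"],0).tolist(),c["dist"]); s=bot.observe(); print(s["clock"],s["position"],s["tool_rot"],s["qpos"])
```

```text
[[0.983, 0.173, 0.056, 0.487], [0.182, -0.938, -0.296, 0.06], [0.001, 0.301, -0.953, 0.482], [0.0, 0.0, 0.0, 1.0]] [[307.0, 0.0, 321.0], [0.0, 307.0, 200.0], [0.0, 0.0, 1.0]] [-0.01757952  0.          0.          0.          0.        ]
1.775 [ 0.49970729 -0.0185601   0.30010648] [-3.14115611e+00 -9.00328354e-04  1.74978491e+00] [ 0.46727386  0.26907753 -0.67655332  1.75063974  0.17963169  1.18527023
 -0.08072581]
```

View pics/w1.png

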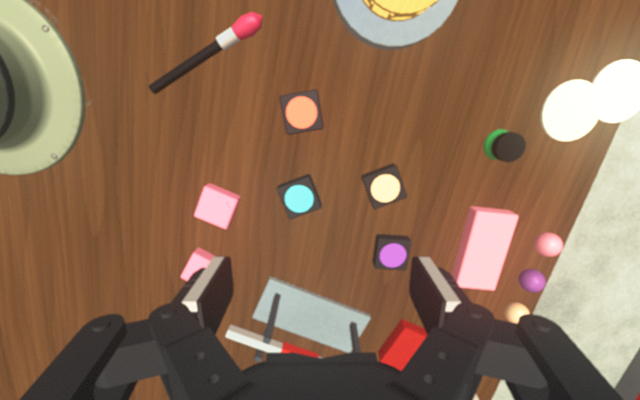

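The wrist view shows coral (301,113), turquoise (299,198), cream (385,188) and purple (392,255), all clear of the fingers.

```bash
cat >> h.py <<'E'
def compact(img,cal,uv,z=.024,r=32,th=60):
    u,v=map(int,uv); hsv=cv2.cvtColor(img,cv2.COLOR_BGR2HSV); H,W=hsv.shape[:2]
    y0,x0=max(0,v-r),max(0,u-r); w=hsv[y0:v+r,x0:u+r]
    m=(w[:,:,2]<th).astype(np.uint8)
    n,l,st,ce=cv2.connectedComponentsWithStats(m); i=1+np.argmax(st[1:,4]); 
    cn=cv2.convexHull(np.argwhere(l==i)[:,::-1].astype(np.int32)).reshape(-1,2)
    fill=cv2.fillConvexPoly(np.zeros_like(m),cn,1)
    sp=cv2.erode(fill,np.ones((5,5)))*(w[:,:,2]>110); M=cv2.moments(sp.astype(np.uint8),True)
    sc=onz(cal,[[M["m10"]/M["m00"]+x0,M["m01"]/M["m00"]+y0]],z)[0]
    rc=cv2.minAreaRect((onz(cal,cn+[x0,y0],z)[:,:2]*1000).astype(np.float32))
    return sc,np.round(rc[0],0),np.round(rc[1],0),round(rc[2],1)
E
python3 - <<'E'
from h import *
c=calibration("wrist"); c["T"]=np.load("w1T.npy"); im=cv2.imread("pics/w1.png")
for k,uv in dict(d=(301,113),c=(299,198),a=(385,188),b=(392,255)).items(): print(k,*compact(im,c,uv))
E
```

```text
Traceback (most recent call last):
  File "h.py", line 34, in compact
    n,l,st,ce=cv2.connectedComponentsWithStats(m); i=1+np.argmax(st[1:,4]);
                                                       ~~~~~~~~~^^^^^^^^^^
ValueError: attempt to get argmax of an empty sequence
```

Run:
```python
from h import *
c=calibration("wrist"); c["T"]=np.load("w1T.npy"); im=cv2.imread("pics/w1.png"); g=cv2.cvtColor(im,cv2.COLOR_BGR2HSV)
print(g[113,276:330:3].tolist())
for th in (70,80,90):
  for k,uv in dict(d=(301,113),c=(299,198),a=(385,188),b=(392,255)).items():
    try: print(th,k,*compact(im,c,uv,th=th))
    except Exception as e: print(th,k,e)
```

```text
[[12, 152, 134], [13, 147, 142], [10, 114, 105], [5, 129, 180], [13, 118, 255], [13, 117, 255], [12, 119, 255], [12, 121, 255], [13, 118, 255], [13, 117, 255], [13, 117, 255], [13, 118, 255], [13, 117, 255], [12, 121, 255], [5, 86, 121], [10, 126, 115], [11, 146, 138], [11, 141, 137]]
70 d attempt to get argmax of an empty sequence
70 c float division by zero
70 a attempt to get argmax of an empty sequence
70 b float division by zero
80 d attempt to get argmax of an empty sequence
80 c [ 0.48297555 -0.07114747  0.024     ] [484. -63.] [36. 69.] 73.9
80 a float division by zero
80 b float division by zero
90 d float division by zero
90 c [ 0.48288215 -0.07870927  0.024     ] [480. -81.] [53. 57.] 32.6
90 a [ 0.59903475 -0.04369666  0.024     ] [604. -42.] [52. 57.] 32.1
90 b [ 0.64312628 -0.1491743   0.024     ] [ 644. -149.] [57. 61.] 6.6
```

```bash
sed -i 's/    m=(w\[:,:,2\]<th).astype(np.uint8)/    m=(cv2.medianBlur(w[:,:,2].copy(),3)<th).astype(np.uint8)/' h.py
python3 - <<'E'
from h import *
c=calibration("wrist"); c["T"]=np.load("w1T.npy"); im=cv2.imread("pics/w1.png"); ct=calibration("top"); it=cv2.imread("pics/top0.png")
for th in (95,102):
  for k,uv in dict(d=(301,113),c=(299,198),a=(385,188),b=(392,255)).items():
    try: print(th,k,*compact(im,c,uv,th=th))
    except Exception as e: print(th,k,e)
for k,uv in dict(d=(310,209),c=(358,202),a=(343,154),b=(383,139)).items():
    try: print('top',k,*compact(it,ct,uv,th=95,r=18))
    except Exception as e: print(th,k,e)
plan([((.459,.044,.15),90,0),((.459,.044,.004),90,0,.03)])
E
```

```text
95 d float division by zero
95 c [ 0.48114164 -0.07871465  0.024     ] [479. -82.] [56. 57.] 31.8
95 a [ 0.60126252 -0.04215536  0.024     ] [604. -42.] [54. 58.] 32.0
95 b [ 0.64280828 -0.14964885  0.024     ] [ 644. -149.] [57. 62.] 6.1
102 d [0.46143055 0.04369042 0.024     ] [462.  43.] [54. 55.] 20.2
102 c [ 0.47962235 -0.08087075  0.024     ] [479. -82.] [57. 59.] 31.3
102 a [ 0.60715007 -0.04370047  0.024     ] [605. -42.] [56. 59.] 32.1
102 b [ 0.64280828 -0.14964885  0.024     ] [ 644. -149.] [58. 63.] 6.9
102 d float division by zero
top c [ 0.46673656 -0.07039412  0.024     ] [466. -69.] [55. 24.] 33.5
top a [ 0.59729133 -0.04247846  0.024     ] [602. -44.] [58. 56.] 32.6
top b [ 0.64063621 -0.14904943  0.024     ] [ 643. -152.] [59. 59.] 7.2
from [ 0.4997 -0.0186  0.3001] 100.3
-> [0.459 0.044 0.15 ] 90 n 3 "jaw" 0 "dp" [[0.0287, -0.012, 0.0625], [0.0279, -0.0137, 0.0625], [0.027, -0.0154, 0.0625]] rot z 0.019
-> [0.459 0.044 0.004] 90 n 5 "jaw" 0 "dp" [0.0, -0.0, 0.0365] x5 rot z -0.0
```

Run:
```python
from h import *
plan([((.462,.043,.09),110,0),((.462,.043,.004),110,0,.03),((.462,.043,.004),110,255),((.462,.043,.30),110,255),((.552,.233,.29),107.6,255)])
# tower height: red blobs
c=calibration("top");cs=calibration("side");s=cv2.imread("pics/side0.png");g=cv2.cvtColor(s,cv2.COLOR_BGR2HSV)
red=((g[:,:,0]<6)|(g[:,:,0]>174))&(g[:,:,1]>180)&(g[:,:,2]>100)
n,l,st,ce=cv2.connectedComponentsWithStats(red.astype(np.uint8))
for i in range(1,n):
    if st[i,4]>60: print(st[i],ce[i].round(1))
yaw=np.radians(17.6);Rz=R.from_euler("z",yaw).as_matrix()
# predicted post top corners for rise 0: z=.236
for z in (.236,.24,.245,.25):
    P=[Rz@np.array([a*.031,b*.031,0])+[.552,.233,z] for a in(1,-1) for b in (1,-1)]
    print(z,proj(c,P).round(1).tolist(),proj(cs,P).round(1).tolist())
```

```text
from [ 0.4997 -0.0186  0.3001] 100.3
-> [0.462 0.043 0.09 ] 110 n 4 "jaw" 0 "dp" [[0.021, -0.0082, 0.0657], [0.0214, -0.0073, 0.0657], [0.0216, -0.0064, 0.0657], [0.0219, -0.0054, 0.0657]] rot z -0.0135
-> [0.462 0.043 0.004] 110 n 3 "jaw" 0 "dp" [0.0, -0.0, 0.0358] x3 rot z -0.0
-> [0.462 0.043 0.004] 110 n 1 "jaw" 255 "dp" [0.0, 0.0, 0.0] x1 rot z -0.0
-> [0.462 0.043 0.3  ] 110 n 5 "jaw" 255 "dp" [0.0, 0.0, -0.074] x5 rot z -0.0
-> [0.552 0.233 0.29 ] 107.6 n 4 "jaw" 255 "dp" [[0.0462, 0.0467, 0.0031], [0.0467, 0.0463, 0.0031], [0.0471, 0.0458, 0.0031], [0.0476, 0.0453, 0.0031]] rot z 0.0033
[ 48  45  24  76 177] [60.4 83.3]
[ 45 143  37  51 154] [ 69.3 166.6]
[255 177  17  16  75] [263.6 184.9]
[ 20 189  24  25  64] [ 31.9 201. ]
0.236 [[200.4, 150.1], [227.8, 141.2], [208.4, 177.1], [236.0, 168.2]] [[237.0, 237.6], [236.1, 217.0], [278.0, 233.4], [274.4, 213.2]]
0.24 [[199.8, 149.7], [227.3, 140.8], [207.9, 176.8], [235.7, 167.8]] [[236.8, 235.3], [235.8, 214.8], [277.8, 231.1], [274.2, 211.1]]
0.245 [[199.2, 149.2], [226.8, 140.2], [207.3, 176.5], [235.2, 167.4]] [[236.4, 232.5], [235.5, 212.1], [277.7, 228.3], [274.1, 208.4]]
0.25 [[198.5, 148.7], [226.3, 139.7], [206.6, 176.1], [234.7, 167.0]] [[236.1, 229.7], [235.2, 209.4], [277.5, 225.5], [273.9, 205.7]]
```

move_arm --jaw '[0,0,0,0,0,0,0,0]' --dp '[[0.021,-0.0082,0.0657],[0.0214,-0.0073,0.0657],[0.0216,-0.0064,0.0657],[0.0219,-0.0054,0.0657],[0,0,0.0358],[0,0,0.0358],[0,0,0.0358],[0,0,0]]' --rotation '[[0,0,-0.0135],[0,0,-0.0135],[0,0,-0.0135],[0,0,-0.0135],[0,0,0],[0,0,0],[0,0,0],[0,0,0]]'

```text
clock: 2.78
position: [0.4604, 0.0405, 0.0031]
tool_rot: [-3.138, -0.0, 1.915]
force: [-0.2, 0.9, 1.3]
grip_width: 0.0852
```

move_arm --jaw '[255,255,255,255,255,255]' --dp '[[0,0,0],[0,0,0],[0,0,0],[0,0,0],[0,0,0],[0,0,0]]' --rotation '[[0,0,0],[0,0,0],[0,0,0],[0,0,0],[0,0,0],[0,0,0]]' --squeeze 80

```text
clock: 3.52
position: [0.4619, 0.0416, 0.0043]
tool_rot: [-3.142, -0.0, 1.916]
force: [0.4, 0.2, -0.2]
grip_width: 0.0002
```

The grip closed on nothing. I'll open, rise and look.

move_arm --jaw '[0,0,0,0,0]' --dp '[[0,0,-0.06],[0,0,-0.07],[0,0,-0.07],[0,0,0],[0,0,0]]' --rotation '[[0,0,0],[0,0,0],[0,0,0],[0,0,0],[0,0,0]]'

```text
clock: 4.15
position: [0.4617, 0.0412, 0.164]
tool_rot: [-3.141, 0.0, 1.916]
force: [0.0, 0.4, -0.3]
grip_width: 0.0855
```

Run:
```python
from h import *
c=calibration("wrist"); cv2.imwrite("pics/w2.png",grab_frame("wrist")); np.save("w2T.npy",c["T"]); s=bot.observe()
t=grab_frame("top");cv2.imwrite("pics/t2.png",t)
print(s["position"],s["grip_width"],proj(c,[s["position"]]))
```

```text
[0.46139624 0.04130744 0.16352233] 0.08567937702634944 [[319.70071547 229.69450062]]
```

View pics/w2.png

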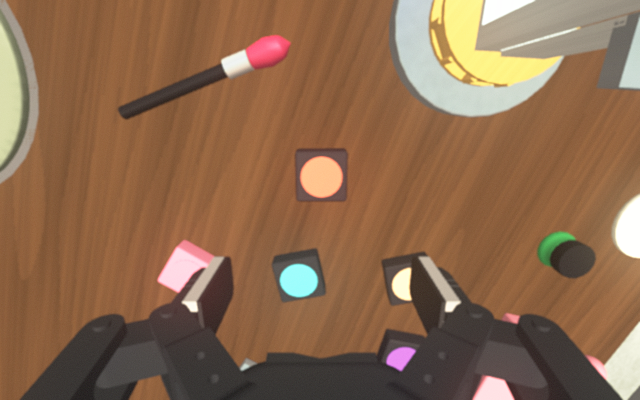

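Run:
```python
from h import *
c=calibration("wrist"); c["T"]=np.load("w2T.npy"); im=cv2.imread("pics/w2.png"); ct=calibration("top"); it=cv2.imread("pics/t2.png")
print(np.round(c["T"],3).tolist())
for th in (95,105):
  for k,uv in dict(d=(321,177),c=(299,276)).items():
    try: print(th,k,*compact(im,c,uv,th=th,r=38))
    except Exception as e: print(th,k,e)
for k,uv in dict(d=(310,209),c=(358,202)).items(): print(it[uv[1],uv[0]],onz(ct,[uv],.024))
print(proj(c,[.462,.043,.024]))
g=cv2.cvtColor(it,cv2.COLOR_BGR2HSV)[190:240,280:380]; ys,xs=np.nonzero((g[:,:,2]>170)&(g[:,:,1]>60)); print(list(zip(xs+280,ys+190))[::40])
```

```text
[[0.941, 0.322, 0.103, 0.436], [0.338, -0.897, -0.286, 0.115], [-0.0, 0.304, -0.953, 0.345], [0.0, 0.0, 0.0, 1.0]]
95 d float division by zero
95 c [ 0.47944435 -0.08056452  0.024     ] [477. -79.] [56. 63.] 30.7
105 d float division by zero
105 c [ 0.47887925 -0.08506597  0.024     ] [477. -79.] [57. 64.] 31.3
[134 186 181] [[0.45837427 0.04274532 0.024     ]]
[72 95 91] [[ 0.47556713 -0.08326889  0.024     ]]
[[321.28105499 177.18886973]]
[(np.int64(280), np.int64(190)), (np.int64(353), np.int64(190)), (np.int64(350), np.int64(191)), (np.int64(313), np.int64(192)), (np.int64(309), np.int64(193)), (np.int64(306), np.int64(194)), (np.int64(298), np.int64(195)), (np.int64(288), np.int64(196)), (np.int64(281), np.int64(197)), (np.int64(359), np.int64(197)), (np.int64(314), np.int64(198)), (np.int64(306), np.int64(199)), (np.int64(298), np.int64(200)), (np.int64(289), np.int64(201)), (np.int64(280), np.int64(202)), (np.int64(321), np.int64(202)), (np.int64(315), np.int64(203)), (np.int64(308), np.int64(204)), (np.int64(299), np.int64(205)), (np.int64(292), np.int64(206)), (np.int64(282)
[... 821 characters left out ...]
.int64(295), np.int64(226)), (np.int64(335), np.int64(226)), (np.int64(312), np.int64(227)), (np.int64(290), np.int64(228)), (np.int64(330), np.int64(228)), (np.int64(308), np.int64(229)), (np.int64(284), np.int64(230)), (np.int64(324), np.int64(230)), (np.int64(301), np.int64(231)), (np.int64(341), np.int64(231)), (np.int64(318), np.int64(232)), (np.int64(296), np.int64(233)), (np.int64(336), np.int64(233)), (np.int64(314), np.int64(234)), (np.int64(294), np.int64(235)), (np.int64(334), np.int64(235)), (np.int64(313), np.int64(236)), (np.int64(292), np.int64(237)), (np.int64(332), np.int64(237)), (np.int64(311), np.int64(238)), (np.int64(287), np.int64(239)), (np.int64(330), np.int64(239))]
```

Coral is exactly where I measured it, so the jaws must have shut above it. I'll check where the fingertips really are against the reported TCP in the side view.

move_arm --jaw '[255,255,255,255,255,255]' --dp '[[0,0,0],[0,0,0],[0,0,0],[0,0,0],[0,0,0],[0,0,0]]' --rotation '[[0,0,0],[0,0,0],[0,0,0],[0,0,0],[0,0,0],[0,0,0]]'

```text
clock: 5.0
position: [0.4619, 0.0415, 0.1643]
tool_rot: [3.142, 0.0, 1.916]
force: [0.2, 1.1, -0.7]
grip_width: 0.0002
```

Run:
```python
from h import *
cs=calibration("side"); im=grab_frame("side"); s=bot.observe(); p=np.array(s["position"])
uv=proj(cs,[p,p+[0,0,.02],p+[0,0,.04],p+[0,0,.06]]); print(uv.round(1),p)
c=uv[0].astype(int); x0,y0=max(0,c[0]-60),max(0,c[1]-90)
for a in uv: cv2.circle(im,tuple(a.round().astype(int)),1,(0,255,0),-1)
cv2.imwrite("pics/s3.png",cv2.resize(im[y0:y0+130,x0:x0+130],None,fx=4,fy=4,interpolation=cv2.INTER_CUBIC))
```

```text
[[329.1 207.8]
 [329.  198.8]
 [328.9 189.5]
 [328.8 180.1]] [0.46189282 0.04154642 0.1642777 ]
```

View pics/s3.png

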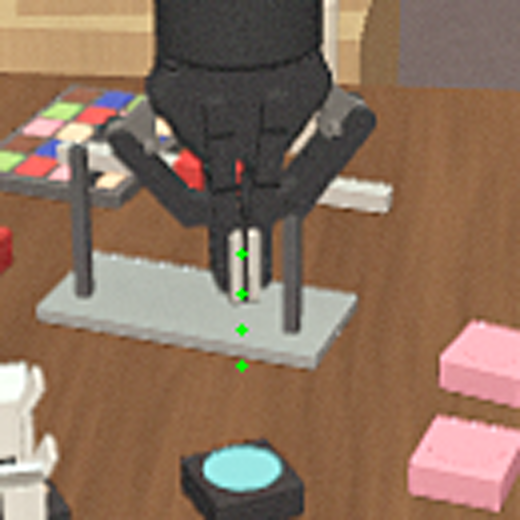

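The closed tips sit about 34 mm above the reported TCP (tip at y≈303, between the 20 and 40 mm marks), so the reading is offset. I'll confirm it with a gentle touch on bare counter.

move_arm --jaw '[255,255,255,255,255,255,255]' --dp '[[0,0.04,0],[0,0.04,0],[0,0,0.07],[0,0,0.07],[0,0,0.065],[0,0,0.02],[0,0,0]]' --rotation '[[0,0,0],[0,0,0],[0,0,0],[0,0,0],[0,0,0],[0,0,0],[0,0,0]]'

```text
clock: 5.92
position: [0.5221, 0.0635, -0.0155]
tool_rot: [-3.141, -0.0, 1.917]
force: [-0.8, -0.4, 1.0]
grip_width: -0.0
```

move_arm --jaw '[255,255,255,255]' --dp '[[0,0,0.005],[0,0,0.005],[0,0,0.005],[0,0,0]]' --rotation '[[0,0,0],[0,0,0],[0,0,0],[0,0,0]]'

```text
clock: 6.42
position: [0.5221, 0.0631, -0.0278]
tool_rot: [-3.141, 0.0, 1.916]
force: [0.6, -0.2, 0.4]
grip_width: 0.0
```

move_arm --jaw '[255,255,255]' --dp '[[0,0,0.005],[0,0,0.005],[0,0,0]]' --rotation '[[0,0,0],[0,0,0],[0,0,0]]'

```text
clock: 6.8
position: [0.5219, 0.0633, -0.0361]
tool_rot: [-3.141, -0.0, 1.917]
force: [-1.2, 0.4, 0.1]
grip_width: 0.0001
```

move_arm --jaw '[255,255]' --dp '[[0,0,0.004],[0,0,0]]' --rotation '[[0,0,0],[0,0,0]]'

```text
clock: 7.05
position: [0.5223, 0.0633, -0.0384]
tool_rot: [3.141, 0.001, 1.917]
force: [-4.3, -0.8, 16.7]
grip_width: 0.0
```

move_arm --jaw '[255,255]' --dp '[[0,0,0.003],[0,0,0]]' --rotation '[[0,0,0],[0,0,0]]'

```text
clock: 7.3
position: [0.5226, 0.0633, -0.0387]
tool_rot: [3.14, 0.002, 1.917]
force: [-20.8, -4.7, 74.4]
grip_width: -0.0002
```

Run:
```python
from h import *
cs=calibration("side"); im=grab_frame("side"); s=bot.observe(); p=np.array(s["position"])
uv=proj(cs,[p*[1,1,0],p*[1,1,0]+[0,0,.02]]); print(uv.round(1),p,s["force"])
c=uv[0].astype(int); x0,y0=max(0,c[0]-80),max(0,c[1]-90)
for a in uv: cv2.circle(im,tuple(a.round().astype(int)),1,(0,255,0),-1)
cv2.imwrite("pics/s4.png",cv2.resize(im[y0:y0+130,x0:x0+150],None,fx=4,fy=4,interpolation=cv2.INTER_CUBIC))
```

```text
[[299.4 280.1]
 [299.1 272.4]] [ 0.5225503   0.06328351 -0.03866116] [-19.38248268  -4.38917938  74.19823777]
```

View pics/s4.png

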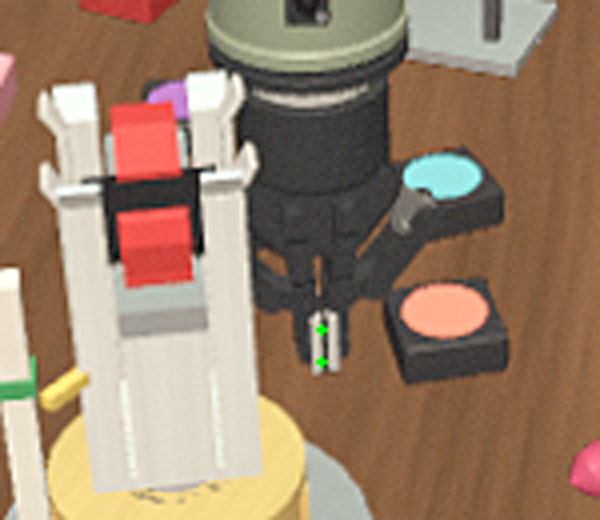

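The counter contact came at reading −0.038, so true tip z = reading + 0.038, while x and y are right. I'll grasp coral with the corrected height.

Run:
```python
from h import *
plan([((.5223,.0633,.02),110,0),((.462,.043,.03),110,0),((.462,.043,-.034),110,0,.033)],start=((.5223,.0633,-.0411),109.8))
```

```text
from [ 0.5223  0.0633 -0.0411] 109.8
-> [0.5223 0.0633 0.02  ] 110 n 2 "jaw" 0 "dp" [[0.0, 0.0, -0.0382], [0.0, 0.0, -0.0382]] rot z -0.0006
-> [0.462 0.043 0.03 ] 110 n 2 "jaw" 0 "dp" [0.001, -0.0398, -0.0063] x2 rot z -0.0
-> [ 0.462  0.043 -0.034] 110 n 2 "jaw" 0 "dp" [0.0, -0.0, 0.04] x2 rot z -0.0
```

move_arm --jaw '[255,0,0,0,0,0,0,0]' --dp '[[0,0,-0.0382],[0,0,-0.0382],[0.001,-0.0398,-0.0063],[0.001,-0.0398,-0.0063],[0,0,0],[0,0,0.04],[0,0,0.04],[0,0,0]]' --rotation '[[0,0,0],[0,0,0],[0,0,0],[0,0,0],[0,0,0],[0,0,0],[0,0,0],[0,0,0]]'

```text
clock: 8.35
position: [0.4608, 0.0435, -0.0355]
tool_rot: [-3.139, -0.001, 1.917]
force: [0.1, -0.6, 0.3]
grip_width: 0.0854
```

move_arm --jaw '[255,255,255,255,255,255]' --dp '[[0,0,0],[0,0,0],[0,0,0],[0,0,0],[0,0,0],[0,0,0]]' --rotation '[[0,0,0],[0,0,0],[0,0,0],[0,0,0],[0,0,0],[0,0,0]]' --squeeze 80

```text
clock: 9.1
position: [0.4625, 0.0433, -0.0327]
tool_rot: [3.14, 0.001, 1.916]
force: [-3.6, -0.3, 15.4]
grip_width: 0.0544
```

Run:
```python
from h import *
plan([((.4625,.0433,.24),109.8,255),((.552,.233,.235),107.6,255)])
```

```text
from [ 0.4625  0.0433 -0.0327] 109.8
-> [0.4625 0.0433 0.24  ] 109.8 n 5 "jaw" 255 "dp" [0.0, 0.0, -0.0682] x5 rot z -0.0
-> [0.552 0.233 0.235] 107.6 n 4 "jaw" 255 "dp" [[0.0463, 0.0464, 0.0016], [0.0467, 0.0459, 0.0016], [0.0472, 0.0455, 0.0016], [0.0476, 0.045, 0.0016]] rot z 0.0031
```

move_arm --jaw '[255,255,255,255,255,255,255,255,255,255]' --dp '[[0,0,-0.0682],[0,0,-0.0682],[0,0,-0.0682],[0,0,-0.0682],[0,0,-0.0682],[0.0463,0.0464,0.0016],[0.0467,0.0459,0.0016],[0.0472,0.0455,0.0016],[0.0476,0.045,0.0016],[0,0,0]]' --rotation '[[0,0,0],[0,0,0],[0,0,0],[0,0,0],[0,0,0],[0,0,0.0031],[0,0,0.0031],[0,0,0.0031],[0,0,0.0031],[0,0,0]]'

```text
clock: 10.35
position: [0.5507, 0.2367, 0.234]
tool_rot: [3.141, -0.002, 1.882]
force: [-1.0, 0.1, -0.9]
grip_width: 0.0538
```

Run:
```python
from h import *
c=calibration("wrist"); s=bot.observe(); w=grab_frame("wrist"); np.save("w5T.npy",c["T"]); cv2.imwrite("pics/w5.png",w)
print(s["position"],np.degrees(s["tool_rot"]),s["grip_width"],s["force"])
t=grab_frame("top"); cv2.imwrite("pics/t5.png",t)
```

```text
[0.55072033 0.23667388 0.23395241] [ 1.79982269e+02 -1.40286034e-01  1.07811263e+02] 0.05375288174954612 [-0.99825758  0.09201667 -0.89295571]
```

View pics/w5.png

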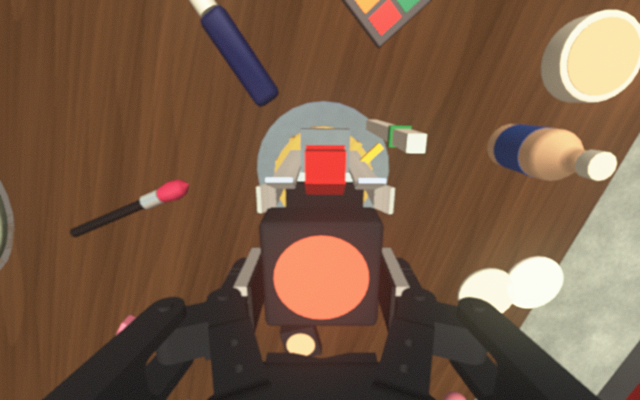

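Run:
```python
from h import *
s=bot.observe();print(s["position"],s["force"])
c=calibration("wrist"); c["T"]=np.load("w5T.npy"); im=cv2.imread("pics/w5.png")
yaw=np.radians(17.6);Rz=R.from_euler("z",yaw).as_matrix(); W=lambda p:Rz@np.array(p)+[.552,.233,0]
for z in(.236,.246): print(z,proj(c,[W([x,y,z]) for x in(-.031,.031) for y in (.019,.031,.038)]).round(0).tolist())
g=cv2.cvtColor(im,cv2.COLOR_BGR2HSV); m=((g[:,:,0]<4)|(g[:,:,0]>176))&(g[:,:,1]>200)&(g[:,:,2]>60); m[:140]=0;m[200:]=0;m[:,:280]=0;m[:,370:]=0
ys,xs=np.nonzero(m); print("red",xs.min(),xs.max(),ys.min(),ys.max(),xs.mean(),ys.mean())
for z in(.22,.23):
  P=onz(c,[[xs.mean(),ys.mean()]],z)[0]; print(z,(Rz.T@(P-[.552,.233,0])).round(4))
p=W([.058,.058,.218]); print("post top",proj(c,[p]))
# base circle, yaw by post: seen centre
print("tool centre col", proj(c,[np.array(s["position"])+[0,0,.05]]))
```

```text
[0.550735   0.23290824 0.23400049] [-0.2869194  -0.39701678 -1.30341699]
0.236 [[270.0, 209.0], [269.0, 190.0], [269.0, 179.0], [370.0, 209.0], [371.0, 190.0], [372.0, 179.0]]
0.246 [[267.0, 214.0], [266.0, 195.0], [266.0, 183.0], [373.0, 215.0], [374.0, 195.0], [375.0, 183.0]]
red 307 343 148 191 323.4 177.6
0.22 [0.002  0.0351 0.22  ]
0.23 [0.0019 0.0375 0.23  ]
post top [[411.49621882 142.19687642]]
tool centre col [[317.48410518 277.45533351]]
```

Run:
```python
from h import *
im=cv2.imread("pics/w5.png"); cv2.imwrite("pics/w5c.png",cv2.resize(im[90:230,240:440],None,fx=4,fy=4,interpolation=cv2.INTER_CUBIC))
```

```text
(no output)
```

View pics/w5c.png

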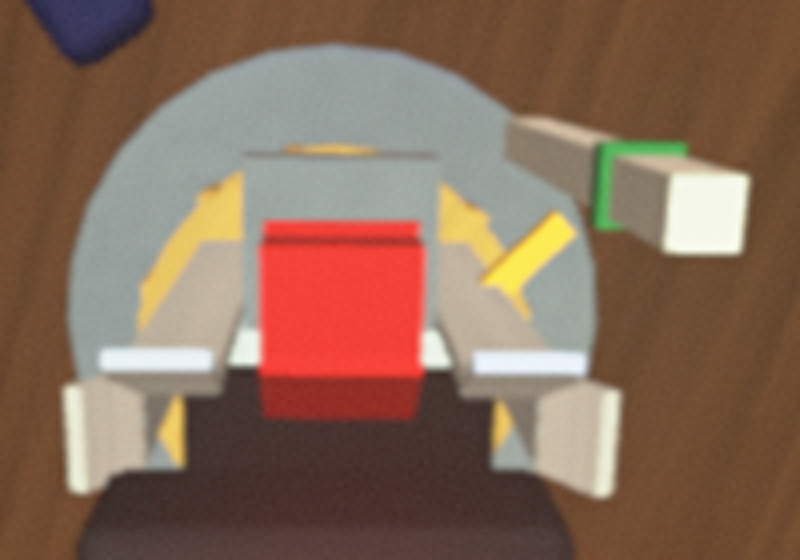

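The crop shows the tower square to the tool, with its centre column ~325 against 321 for the held compact. That calls for a shift of about 2.5 mm along tower x, so I'll shift and go down feeling.

move_arm --jaw '[255,255,255,255,255]' --dp '[[0,0.0034,0],[0,0,0.016],[0,0,0.016],[0,0,0.01],[0,0,0]]' --rotation '[[0,0,0],[0,0,0],[0,0,0],[0,0,0],[0,0,0]]'

```text
clock: 11.08
position: [0.5534, 0.2334, 0.1992]
tool_rot: [-3.14, -0.0, 1.878]
force: [0.2, 0.1, -1.1]
grip_width: 0.0544
```

move_arm --jaw '[255,255,255]' --dp '[[0,0,0.006],[0,0,0.006],[0,0,0]]' --rotation '[[0,0,0],[0,0,0],[0,0,0]]'

```text
clock: 11.45
position: [0.5536, 0.2335, 0.19]
tool_rot: [-3.141, 0.0, 1.877]
force: [-0.2, -0.6, -0.3]
grip_width: 0.0539
```

move_arm --jaw '[255,255]' --dp '[[0,0,0.006],[0,0,0]]' --rotation '[[0,0,0],[0,0,0]]'

```text
clock: 11.7
position: [0.5537, 0.2335, 0.1853]
tool_rot: [-3.141, 0.0, 1.877]
force: [-0.3, 0.8, -0.3]
grip_width: 0.0544
```

move_arm --jaw '[255,255]' --dp '[[0,0,0.004],[0,0,0]]' --rotation '[[0,0,0],[0,0,0]]'

```text
clock: 11.95
position: [0.5537, 0.2336, 0.1822]
tool_rot: [3.142, -0.0, 1.878]
force: [0.6, 0.6, -0.6]
grip_width: 0.0539
```

move_arm --jaw '[255,255]' --dp '[[0,0,0.004],[0,0,0]]' --rotation '[[0,0,0],[0,0,0]]'

```text
clock: 12.2
position: [0.5537, 0.2336, 0.179]
tool_rot: [-3.142, -0.0, 1.877]
force: [0.6, -0.6, -0.5]
grip_width: 0.0541
```

move_arm --jaw '[255,255]' --dp '[[0,0,0.004],[0,0,0]]' --rotation '[[0,0,0],[0,0,0]]'

```text
clock: 12.45
position: [0.5536, 0.2335, 0.1755]
tool_rot: [-3.141, 0.0, 1.877]
force: [0.5, 0.4, -1.1]
grip_width: 0.0539
```

move_arm --jaw '[255,255]' --dp '[[0,0,0.004],[0,0,0]]' --rotation '[[0,0,0],[0,0,0]]'

```text
clock: 12.7
position: [0.5537, 0.2336, 0.1726]
tool_rot: [-3.141, 0.0, 1.878]
force: [-0.5, -0.0, 1.6]
grip_width: 0.0544
```

move_arm --jaw '[255,255,255]' --dp '[[0,0,0.004],[0,0,0.004],[0,0,0]]' --rotation '[[0,0,0],[0,0,0],[0,0,0]]'

```text
clock: 13.08
position: [0.5537, 0.2337, 0.1661]
tool_rot: [-3.141, -0.0, 1.878]
force: [0.1, 0.1, 2.2]
grip_width: 0.054
```

move_arm --jaw '[255,255,255]' --dp '[[0,0,0.004],[0,0,0.004],[0,0,0]]' --rotation '[[0,0,0],[0,0,0],[0,0,0]]'

```text
clock: 13.45
position: [0.5537, 0.2336, 0.1597]
tool_rot: [-3.142, -0.0, 1.878]
force: [0.8, 0.8, 2.6]
grip_width: 0.0537
```

move_arm --jaw '[255,255,255]' --dp '[[0,0,0.004],[0,0,0.004],[0,0,0]]' --rotation '[[0,0,0],[0,0,0],[0,0,0]]'

```text
clock: 13.82
position: [0.5537, 0.2337, 0.1533]
tool_rot: [-3.142, -0.0, 1.878]
force: [1.1, 1.1, 3.8]
grip_width: 0.0549
```

move_arm --jaw '[255,255,255]' --dp '[[0,0,0.004],[0,0,0.003],[0,0,0]]' --rotation '[[0,0,0],[0,0,0],[0,0,0]]'

```text
clock: 14.2
position: [0.5537, 0.2336, 0.1479]
tool_rot: [-3.142, -0.0, 1.878]
force: [-0.7, 0.4, 4.2]
grip_width: 0.054
```

move_arm --jaw '[255,255,255]' --dp '[[0,0,0.004],[0,0,0.003],[0,0,0]]' --rotation '[[0,0,0],[0,0,0],[0,0,0]]'

```text
clock: 14.58
position: [0.5537, 0.2337, 0.1423]
tool_rot: [3.142, -0.0, 1.878]
force: [0.4, 0.7, 4.6]
grip_width: 0.0544
```

move_arm --jaw '[255,255]' --dp '[[0,0,0.004],[0,0,0]]' --rotation '[[0,0,0],[0,0,0]]'

```text
clock: 14.82
position: [0.5538, 0.2336, 0.1392]
tool_rot: [3.142, -0.0, 1.877]
force: [-0.1, 0.2, 5.0]
grip_width: 0.054
```

Run:
```python
from h import *
im=grab_frame("side"); s=bot.observe(); print(s["position"],s["force"])
cv2.imwrite("pics/s6.png",cv2.resize(im[150:320,190:330],None,fx=3.4,fy=3.4,interpolation=cv2.INTER_CUBIC))
```

```text
[0.55375752 0.23364101 0.1392769 ] [0.30441308 0.98554702 5.3340919 ]
```

View pics/s6.png

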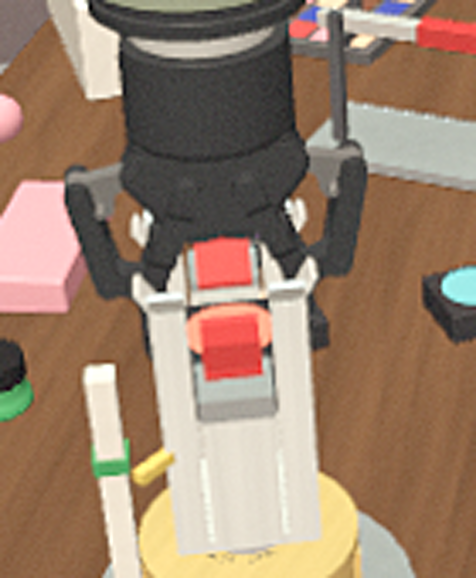

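Run:
```python
from h import *
cs=calibration("side")
for z in (.18,.19,.2,.21,.22): print(z,proj(cs,[[.5537,.2336,z]]).round(1))
yaw=np.radians(17.6);Rz=R.from_euler("z",yaw).as_matrix(); W=lambda p:Rz@np.array(p)+[.553,.2335,0]
# near catch nose lower/upper edges (y=+.021) at mouth heights
for m in(.2,.205,.21): print(m,proj(cs,[W([0,.021,m]),W([0,.028,m+.019]),W([0,-.021,m]),W([0,-.028,m+.019])]).round(1).tolist())
for z in (.185,.19,.2): print("rim", z, proj(cs,[W([0,-.02,z]),W([0,.02,z]),W([.02,0,z]),W([-.02,0,z])]).round(1).tolist())
```

```text
0.18 [[258.  254.5]]
0.19 [[257.6 249.4]]
0.2 [[257.1 244.2]]
0.21 [[256.6 239. ]]
0.22 [[256.1 233.7]]
0.2 [[258.3, 251.6], [257.6, 243.9], [256.7, 237.2], [255.6, 225.1]]
0.205 [[258.1, 248.9], [257.4, 241.2], [256.5, 234.6], [255.3, 222.5]]
0.21 [[257.8, 246.3], [257.1, 238.4], [256.2, 232.0], [255.1, 219.8]]
rim 0.185 [[257.5, 245.2], [259.0, 259.1], [245.8, 253.3], [270.6, 250.7]]
rim 0.19 [[257.2, 242.7], [258.8, 256.5], [245.5, 250.7], [270.4, 248.1]]
rim 0.2 [[256.8, 237.5], [258.3, 251.2], [245.0, 245.5], [270.0, 242.9]]
```

move_arm --jaw '[50,50,50,50,50,50,50,50,50,0]' --dp '[[0,0,0],[0,0,0],[0,0,0],[0,0,0],[0,0,-0.01],[0,0,-0.03],[0,0,-0.04],[0,0,-0.04],[0,0,-0.03],[0,0,0]]' --rotation '[[0,0,0],[0,0,0],[0,0,0],[0,0,0],[0,0,0],[0,0,0],[0,0,0],[0,0,0],[0,0,0],[0,0,0]]'

```text
clock: 16.12
position: [0.5543, 0.2341, 0.2613]
tool_rot: [3.138, -0.0, 1.877]
force: [-0.0, -1.1, -0.3]
grip_width: 0.084
```

```bash
cat >> h.py <<'E'
def spot(img,box,hr,cal=None,smin=90,vmin=110):
    x0,y0,x1,y1=box; g=cv2.cvtColor(img,cv2.COLOR_BGR2HSV)[y0:y1,x0:x1]
    m=((g[:,:,0]>=hr[0])&(g[:,:,0]<=hr[1])&(g[:,:,1]>smin)&(g[:,:,2]>vmin)).astype(np.uint8)
    n,l,st,ce=cv2.connectedComponentsWithStats(m); i=1+np.argmax(st[1:,4]); return ce[i]+[x0,y0],st[i]+np.array([x0,y0,0,0,0])
E
python3 - <<'E'
from h import *
im=grab_frame("side"); s=bot.observe(); print(s["position"],s["grip_width"])
cs=calibration("side")
cv2.imwrite("pics/s7.png",im); print(spot(im,(235,200,285,270),(7,16),smin=70,vmin=150))
c=calibration("wrist"); np.save("w7T.npy",c["T"]); w=grab_frame("wrist"); cv2.imwrite("pics/w7.png",w); 
print(spot(w,(270,150,380,330),(7,16),smin=70,vmin=150))
plan([((.605,-.042,.15),122,0),((.605,-.042,.03),122,0),((.605,-.042,-.031),122,0,.032)])
E
```

```text
[0.5538901  0.23373772 0.25995075] 0.08554075756784922
(array([256.44131455, 239.36150235]), array([244, 234,  26,  14, 213]))
(array([320.45212518, 203.82064456]), array([ 294,  181,   54,   48, 2141]))
from [0.5536 0.2335 0.2591] 107.6
-> [ 0.605 -0.042  0.15 ] 122 n 6 "jaw" 0 "dp" [[-0.0579, -0.0071, 0.0227], [-0.0576, -0.0095, 0.0227], [-0.0571, -0.0119, 0.0227], [-0.0566, -0.0143, 0.0227], [-0.0559, -0.0167, 0.0227], [-0.0552, -0.019, 0.0227]] rot z -0.0134
-> [ 0.605 -0.042  0.03 ] 122 n 2 "jaw" 0 "dp" [0.0, -0.0, 0.075] x2 rot z -0.0
-> [ 0.605 -0.042 -0.031] 122 n 2 "jaw" 0 "dp" [0.0, -0.0, 0.0381] x2 rot z -0.0
```

View pics/w7.png

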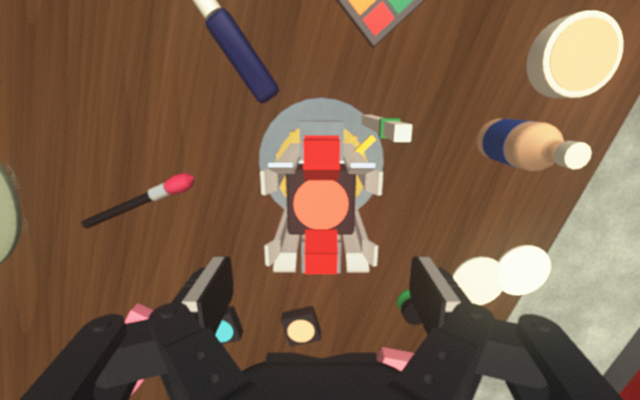

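The wrist view shows coral (320,204) under the two red catches (322,152 and 321,250). The side view puts its top at z≈0.209, so it is latched with the mouth at 0.209. Cream comes next.

Run:
```python
from h import *
c=calibration("wrist"); c["T"]=np.load("w7T.npy"); print("cream",onz(c,[[300.5,330.5]],.024), "coral z .209", onz(c,[[320.45,203.8]],.209), proj(c,[.605,-.042,.024]))
t=grab_frame("top"); ct=calibration("top"); cv2.imwrite("pics/t7.png",t)
for k,hr,(u,v),sm in (("a",(15,28),(343,154),50),("b",(135,155),(383,139),90),("c",(85,100),(358,202),90)):
    e,st=spot(t,(u-25,v-25,u+25,v+25),hr,smin=sm,vmin=150 if k=="a" else 110); print(k,e.round(1),st[2:],onz(ct,[e],.024).round(4))
```

```text
cream [[ 0.60721088 -0.04402053  0.024     ]] coral z .209 [[0.55380375 0.23475586 0.209     ]] [[299.56000938 329.21462102]]
a [342.2 153.3] [18 18 90] [[ 0.6057 -0.0438  0.024 ]]
b [383.1 138.3] [ 17  17 227] [[ 0.6455 -0.1534  0.024 ]]
c [358.5 201.5] [ 18  18 250] [[ 0.4769 -0.0846  0.024 ]]
```

move_arm --jaw '[0,0,0,0,0,0,0,0,0,0]' --dp '[[-0.0579,-0.0071,0.0227],[-0.0576,-0.0095,0.0227],[-0.0571,-0.0119,0.0227],[-0.0566,-0.0143,0.0227],[-0.0559,-0.0167,0.0227],[-0.0552,-0.019,0.0227],[-0.0017,0,0.075],[0,0,0.075],[0,0,0.038],[0,0,0.038]]' --rotation '[[0,0,-0.0134],[0,0,-0.0134],[0,0,-0.0134],[0,0,-0.0134],[0,0,-0.0134],[0,0,-0.0134],[0,0,0],[0,0,0],[0,0,0],[0,0,0]]'

```text
clock: 17.52
position: [0.605, -0.0427, -0.0328]
tool_rot: [-3.14, -0.001, 2.13]
force: [-0.0, -0.0, 0.1]
grip_width: 0.0854
```

move_arm --jaw '[0,255,255,255,255,255]' --dp '[[0,0,0],[0,0,0],[0,0,0],[0,0,0],[0,0,0],[0,0,0]]' --rotation '[[0,0,0],[0,0,0],[0,0,0],[0,0,0],[0,0,0],[0,0,0]]' --squeeze 80

```text
clock: 18.27
position: [0.6068, -0.0429, -0.0288]
tool_rot: [3.14, 0.001, 2.13]
force: [-3.8, -0.2, 12.6]
grip_width: 0.0536
```

Run:
```python
from h import *
s=bot.observe(); print(s["grip_width"],s["force"]); p=s["position"]
plan([((p[0],p[1],.12),122,255),((.5537,.2336,.235),107.6,255)])
```

```text
0.053607547732208216 [-3.78799722 -0.23605507 12.62782376]
from [ 0.6068 -0.0429 -0.0288] 122.0
-> [ 0.6068 -0.0429  0.12  ] 122 n 3 "jaw" 255 "dp" [0.0, 0.0, -0.062] x3 rot z 0.0001
-> [0.5537 0.2336 0.235 ] 107.6 n 6 "jaw" 255 "dp" [[0.0547, 0.0211, -0.024], [0.0555, 0.0188, -0.024], [0.0563, 0.0165, -0.024], [0.0569, 0.0141, -0.024], [0.0575, 0.0117, -0.024], [0.0579, 0.0093, -0.024]] rot z 0.0133
```

move_arm --jaw '[255,255,255,255,255,255,255,255,255,255]' --dp '[[0,0,-0.066],[0,0,-0.066],[0,0,-0.066],[0,0,-0.066],[0,0,-0.066],[0.0547,0.0211,0],[0.0555,0.0188,0],[0.0563,0.0165,0],[0.0569,0.0141,0],[0.0575,0.0117,0]]' --rotation '[[0,0,0],[0,0,0],[0,0,0],[0,0,0],[0,0,0],[0,0,0.0133],[0,0,0.0133],[0,0,0.0133],[0,0,0.0133],[0,0,0.0133]]'

```text
clock: 19.52
position: [0.5611, 0.1888, 0.2345]
tool_rot: [3.14, 0.0, 1.92]
force: [0.2, 0.6, -0.6]
grip_width: 0.0538
```

move_arm --jaw '[255,255,255]' --dp '[[0.0579,0.0093,0],[0,0,0],[0,0,0]]' --rotation '[[0,0,0.0133],[0,0,0],[0,0,0]]'

```text
clock: 19.9
position: [0.5527, 0.233, 0.234]
tool_rot: [3.141, 0.001, 1.88]
force: [-0.2, 0.2, -0.6]
grip_width: 0.0537
```

Run:
```python
from h import *
c=calibration("wrist");s=bot.observe();w=grab_frame("wrist"); cv2.imwrite("pics/w8.png",w)
print(s["position"],np.degrees(s["tool_rot"][2]),s["grip_width"]); print(compact(w,c,(321,275),z=s["position"][2]+.055,r=70,th=75), spot(w,(250,200,390,330),(15,30),smin=50,vmin=150))
w5=cv2.imread("pics/w5.png"); print("coral then",spot(w5,(250,200,390,330),(7,16),smin=70,vmin=150))
```

```text
[0.5526884  0.23297036 0.23397284] 107.70039344396821 0.05367378771284922
(array([0.53184955, 0.19895608, 0.28897284]), array([528., 212.]), array([ 7., 53.]), 13.6) (array([320.71018103, 276.17904003]), array([ 274,  236,   94,   82, 6021]))
coral then (array([320.77457213, 277.0203749 ]), array([ 274,  236,   95,   83, 6135]))
```

move_arm --jaw '[255,255,255,255,255,255,255,255,255]' --dp '[[0.0007,0.0012,0.02],[0,0,0.02],[0,0,0.02],[0,0,0.0075],[0,0,0.0075],[0,0,0.0075],[0,0,0.0075],[0,0,0.0055],[0,0,0]]' --rotation '[[0,0,0],[0,0,0],[0,0,0],[0,0,0],[0,0,0],[0,0,0],[0,0,0],[0,0,0],[0,0,0]]'

```text
clock: 21.08
position: [0.5534, 0.2342, 0.1569]
tool_rot: [-3.142, 0.0, 1.879]
force: [-0.1, -2.6, 4.3]
grip_width: 0.0537
```

move_arm --jaw '[255,255,255]' --dp '[[0,0,0.005],[0,0,0],[0,0,0]]' --rotation '[[0,0,0],[0,0,0],[0,0,0]]'

```text
clock: 21.45
position: [0.5535, 0.2343, 0.1533]
tool_rot: [3.141, 0.0, 1.879]
force: [-0.6, -2.0, 6.6]
grip_width: 0.0536
```

move_arm --jaw '[255,255,50,50,50,50,50]' --dp '[[0,0,0.005],[0,0,0],[0,0,0],[0,0,0],[0,0,0],[0,0,0],[0,0,-0.005]]' --rotation '[[0,0,0],[0,0,0],[0,0,0],[0,0,0],[0,0,0],[0,0,0],[0,0,0]]'

```text
clock: 22.32
position: [0.5532, 0.2343, 0.1529]
tool_rot: [-3.141, -0.0, 1.879]
force: [0.4, 0.0, 0.6]
grip_width: 0.0685
```

move_arm --jaw '[50,50,50,0,0]' --dp '[[0,0,-0.025],[0,0,-0.04],[0,0,-0.04],[0,0,0],[0,0,0]]' --rotation '[[0,0,0],[0,0,0],[0,0,0],[0,0,0],[0,0,0]]'

```text
clock: 22.95
position: [0.5533, 0.2342, 0.2374]
tool_rot: [3.141, 0.0, 1.879]
force: [-0.6, -0.1, -0.3]
grip_width: 0.0852
```

```bash
cat > chk.py <<'E'
from h import *
def run(hr,sm,vm=150):
    im=grab_frame("side"); cs=calibration("side"); s=bot.observe()
    e,st=spot(im,(235,190,285,270),hr,smin=sm,vmin=vm); cv2.imwrite(f"pics/s_{s['clock']:.0f}.png",im)
    zs=np.linspace(.19,.26,71); r=proj(cs,[[.5537,.2336,z] for z in zs])[:,1]; print("side spot",e.round(1),st,"z",np.interp(-e[1],-r,zs).round(4)); print(s["position"],s["grip_width"])
    t=grab_frame("top"); ct=calibration("top"); cv2.imwrite(f"pics/t_{s['clock']:.0f}.png",t)
    for k,h,(u,v) in (("b",(135,155),(383,139)),("c",(85,100),(358,202))):
        try: e,st=spot(t,(u-25,v-25,u+25,v+25),h); print(k,e.round(1),st[2:],onz(ct,[e],.024).round(4))
        except Exception as x: print(k,x)
E
python3 - <<'E'
from chk import *
run((15,30),50)
plan([((.478,-.083,.23),121.5,0),((.478,-.083,-.030),121.5,0)])
E
```

```text
side spot [256.3 239.3] [244 234  26  14 201] z 0.2093
[0.55312001 0.2341212  0.23692758] 0.08562565435000206
b [383.1 138.2] [ 17  17 225] [[ 0.6457 -0.1535  0.024 ]]
c [358.5 201.5] [ 18  18 249] [[ 0.4768 -0.0846  0.024 ]]
from [0.5531 0.2341 0.2367] 107.7
-> [ 0.478 -0.083  0.23 ] 121.5 n 6 "jaw" 0 "dp" [[-0.0582, -0.035, 0.0014], [-0.0567, -0.0373, 0.0014], [-0.0552, -0.0395, 0.0014], [-0.0536, -0.0417, 0.0014], [-0.0518, -0.0438, 0.0014], [-0.05, -0.0459, 0.0014]] rot z -0.0128
-> [ 0.478 -0.083 -0.03 ] 121.5 n 5 "jaw" 0 "dp" [0.0, -0.0, 0.065] x5 rot z -0.0
```

Cream is latched: its spot reads the same height, 0.209. Turquoise next.

move_arm --jaw '[0,0,0,0,0,0,0,0,0,0]' --dp '[[-0.0582,-0.035,0.0014],[-0.0567,-0.0373,0.0014],[-0.0552,-0.0395,0.0014],[-0.0536,-0.0417,0.0014],[-0.0518,-0.0438,0.0014],[-0.05,-0.0459,0.0014],[0,0,0.073],[0,0,0.073],[0,0,0.073],[0,0,0.053]]' --rotation '[[0,0,-0.0128],[0,0,-0.0128],[0,0,-0.0128],[0,0,-0.0128],[0,0,-0.0128],[0,0,-0.0128],[0,0,0],[0,0,0],[0,0,0],[0,0,0]]'

```text
clock: 24.3
position: [0.477, -0.0824, 0.0101]
tool_rot: [-3.14, -0.002, 2.121]
force: [1.3, -0.7, -0.2]
grip_width: 0.0855
```

move_arm --jaw '[0,0,255,255,255,255,255]' --dp '[[0,0,0.053],[0,0,0],[0,0,0],[0,0,0],[0,0,0],[0,0,0],[0,0,0]]' --rotation '[[0,0,0],[0,0,0],[0,0,0],[0,0,0],[0,0,0],[0,0,0],[0,0,0]]' --squeeze 80

```text
clock: 25.18
position: [0.4792, -0.083, -0.0277]
tool_rot: [3.14, 0.002, 2.12]
force: [-4.9, 1.8, 19.8]
grip_width: 0.0536
```

Run:
```python
from h import *
s=bot.observe(); print(s["grip_width"],s["force"]); p=s["position"]
plan([((p[0],p[1],.235),121.5,255),((.5542,.2341,.235),107.6,255)])
```

```text
0.053586743245055905 [-4.90371587  1.8387098  19.84616571]
from [ 0.4792 -0.083  -0.0277] 121.5
-> [ 0.4792 -0.083   0.235 ] 121.5 n 5 "jaw" 255 "dp" [0.0, 0.0, -0.0657] x5 rot z -0.0
-> [0.5542 0.2341 0.235 ] 107.6 n 6 "jaw" 255 "dp" [[0.0482, 0.0478, 0.0], [0.0501, 0.0459, 0.0], [0.0519, 0.0438, 0.0], [0.0536, 0.0417, 0.0], [0.0552, 0.0395, 0.0], [0.0568, 0.0372, 0.0]] rot z 0.0129
```

move_arm --jaw '[255,255,255,255,255,255,255,255,255,255]' --dp '[[0,0,-0.0657],[0,0,-0.0657],[0,0,-0.0657],[0,0,-0.0657],[0,0,-0.0657],[0.0482,0.0478,0],[0.0501,0.0459,0],[0.0519,0.0438,0],[0.0536,0.0417,0],[0.0552,0.0395,0]]' --rotation '[[0,0,0],[0,0,0],[0,0,0],[0,0,0],[0,0,0],[0,0,0.0129],[0,0,0.0129],[0,0,0.0129],[0,0,0.0129],[0,0,0.0129]]'

```text
clock: 26.42
position: [0.5409, 0.183, 0.2345]
tool_rot: [3.14, 0.001, 1.916]
force: [0.6, 0.1, -0.3]
grip_width: 0.0534
```

move_arm --jaw '[255,255,255]' --dp '[[0.0568,0.0372,0],[0,0,0],[0,0,0]]' --rotation '[[0,0,0.0129],[0,0,0],[0,0,0]]'

```text
clock: 26.8
position: [0.5531, 0.234, 0.2339]
tool_rot: [3.141, 0.0, 1.878]
force: [0.5, 0.6, -1.8]
grip_width: 0.0539
```

Run:
```python
from h import *
s=bot.observe();w=grab_frame("wrist"); cv2.imwrite("pics/w9.png",w)
print(s["position"],np.degrees(s["tool_rot"][2]),s["grip_width"]); print(spot(w,(250,200,390,330),(85,100)))
```

```text
[0.55314151 0.23396499 0.23388765] 107.5956137716844 0.053885515666101634
(array([320.89463154, 275.26858953]), array([ 275,  235,   93,   82, 5998]))
```

move_arm --jaw '[255,255,255,255,255,255,255,255,255,255]' --dp '[[0,0.0006,0.02],[0,0,0.02],[0,0,0.02],[0,0,0.0075],[0,0,0.0075],[0,0,0.0075],[0,0,0.0075],[0,0,0.005],[0,0,0.005],[0,0,0]]' --rotation '[[0,0,0],[0,0,0],[0,0,0],[0,0,0],[0,0,0],[0,0,0],[0,0,0],[0,0,0],[0,0,0],[0,0,0]]'

```text
clock: 28.1
position: [0.5537, 0.2343, 0.1526]
tool_rot: [-3.141, 0.0, 1.877]
force: [-2.0, -1.7, 7.8]
grip_width: 0.0534
```

move_arm --jaw '[255,255,255]' --dp '[[0,0,0.005],[0,0,0.0015],[0,0,0]]' --rotation '[[0,0,0],[0,0,0],[0,0,0]]'

```text
clock: 28.48
position: [0.5537, 0.2343, 0.1476]
tool_rot: [-3.141, 0.0, 1.877]
force: [-1.7, -2.0, 8.8]
grip_width: 0.0536
```

Smooth. I'll release, rise and check.

move_arm --jaw '[50,50,50,50,50]' --dp '[[0,0,0],[0,0,0],[0,0,0],[0,0,0],[0,0,-0.005]]' --rotation '[[0,0,0],[0,0,0],[0,0,0],[0,0,0],[0,0,0]]'

```text
clock: 29.1
position: [0.5536, 0.2345, 0.1518]
tool_rot: [-3.141, 0.0, 1.878]
force: [0.0, -0.1, 0.4]
grip_width: 0.0687
```

move_arm --jaw '[50,50,50,0,0]' --dp '[[0,0,-0.025],[0,0,-0.04],[0,0,-0.04],[0,0,0],[0,0,0]]' --rotation '[[0,0,0],[0,0,0],[0,0,0],[0,0,0],[0,0,0]]'

```text
clock: 29.72
position: [0.5538, 0.2345, 0.2363]
tool_rot: [3.141, 0.0, 1.877]
force: [0.1, 0.8, -0.5]
grip_width: 0.0856
```

Run:
```python
from chk import *
run((85,100),90,110)
plan([((.6445,-.152,.23),97,0),((.6445,-.152,-.029),97,0)])
```

```text
side spot [254.9 235.3] [245 234  21   5  22] z 0.2169
[0.55358898 0.23439765 0.23582407] 0.08544133265724954
b [383.1 138.2] [ 17  17 226] [[ 0.6457 -0.1534  0.024 ]]
c attempt to get argmax of an empty sequence
from [0.5535 0.2344 0.2356] 107.6
-> [ 0.6445 -0.152   0.23  ] 97 n 7 "jaw" 0 "dp" [[-0.0707, -0.0054, 0.001], [-0.0708, -0.0035, 0.001], [-0.0709, -0.0016, 0.001], [-0.0709, 0.0003, 0.001], [-0.0709, 0.0021, 0.001], [-0.0708, 0.004, 0.001], [-0.0706, 0.0059, 0.001]] rot z 0.0084
-> [ 0.6445 -0.152  -0.029 ] 97 n 5 "jaw" 0 "dp" [-0.0, -0.0, 0.0647] x5 rot z -0.0
```

move_arm --jaw '[0,0,0,0,0,0,0,0,0,0]' --dp '[[-0.0707,-0.0054,0.001],[-0.0708,-0.0035,0.001],[-0.0709,-0.0016,0.001],[-0.0709,0.0003,0.001],[-0.0709,0.0021,0.001],[-0.0708,0.004,0.001],[-0.0706,0.0059,0.001],[0,0,0.075],[0,0,0.075],[0,0,0.075]]' --rotation '[[0,0,0.0084],[0,0,0.0084],[0,0,0.0084],[0,0,0.0084],[0,0,0.0084],[0,0,0.0084],[0,0,0.0084],[0,0,0],[0,0,0],[0,0,0]]'

```text
clock: 31.08
position: [0.6442, -0.1519, 0.0479]
tool_rot: [-3.141, -0.001, 1.693]
force: [1.3, -0.3, -0.6]
grip_width: 0.0852
```

move_arm --jaw '[0,0,0,255,255,255,255,255]' --dp '[[0,0,0.05],[0,0,0.048],[0,0,0],[0,0,0],[0,0,0],[0,0,0],[0,0,0],[0,0,0]]' --rotation '[[0,0,0],[0,0,0],[0,0,0],[0,0,0],[0,0,0],[0,0,0],[0,0,0],[0,0,0]]' --squeeze 80

```text
clock: 32.08
position: [0.6459, -0.1521, -0.0257]
tool_rot: [3.139, 0.001, 1.693]
force: [-2.5, 0.5, 12.1]
grip_width: 0.0533
```

Run:
```python
from h import *
s=bot.observe(); print(s["grip_width"],s["force"]); p=s["position"]
plan([((p[0],p[1],.235),np.degrees(s["tool_rot"][2]),255),((.5542,.2343,.235),107.6,255)])
im=cv2.imread("pics/s_30.png"); print(spot(im,(235,190,285,270),(80,108),smin=50,vmin=90))
```

```text
0.05334394082763204 [-2.54879857  0.47299602 12.11682231]
from [ 0.6459 -0.1521 -0.0257] 97.0
-> [ 0.6459 -0.1521  0.235 ] 96.97370384527086 n 5 "jaw" 255 "dp" [0.0, 0.0, -0.0652] x5 rot z -0.0
-> [0.5542 0.2343 0.235 ] 107.6 n 7 "jaw" 255 "dp" [[0.0705, -0.0079, -0.0], [0.0707, -0.006, -0.0], [0.0708, -0.0041, -0.0], [0.0709, -0.0023, -0.0], [0.0709, -0.0004, -0.0], [0.0709, 0.0015, 0.0], [0.0708, 0.0034, 0.0]] rot z -0.0084
(array([256.24880383, 238.84210526]), array([244, 234,  25,  14, 209]))
```

Turquoise is latched too (spot row 238.8, the same height). Carrying purple over.

move_arm --jaw '[255,255,255,255,255,255,255,255,255,255]' --dp '[[0,0,-0.0652],[0,0,-0.0652],[0,0,-0.0652],[0,0,-0.0652],[0,0,-0.0652],[0.0705,-0.0079,0],[0.0707,-0.006,0],[0.0708,-0.0041,0],[0.0709,-0.0023,0],[0.0709,-0.0004,0]]' --rotation '[[0,0,0],[0,0,0],[0,0,0],[0,0,0],[0,0,0],[0,0,-0.0084],[0,0,-0.0084],[0,0,-0.0084],[0,0,-0.0084],[0,0,-0.0084]]'

```text
clock: 33.33
position: [0.5786, 0.1257, 0.2342]
tool_rot: [3.14, 0.001, 1.825]
force: [0.5, 0.2, -0.5]
grip_width: 0.0532
```

move_arm --jaw '[255,255,255,255]' --dp '[[0.0709,0.0015,0],[0.0708,0.0034,0],[0,0,0],[0,0,0]]' --rotation '[[0,0,-0.0084],[0,0,-0.0084],[0,0,0],[0,0,0]]'

```text
clock: 33.83
position: [0.5532, 0.2343, 0.2335]
tool_rot: [3.141, 0.001, 1.878]
force: [-0.3, -0.0, -1.3]
grip_width: 0.0536
```

Run:
```python
from h import *
s=bot.observe();w=grab_frame("wrist"); cv2.imwrite("pics/w10.png",w)
print(s["position"],np.degrees(s["tool_rot"][2]),s["grip_width"]); print(spot(w,(250,200,390,330),(130,160)))
```

```text
[0.55317573 0.23427302 0.23354143] 107.57471475882713 0.05358896543399308
(array([320.94596927, 274.4087692 ]), array([ 276,  234,   91,   81, 5793]))
```

move_arm --jaw '[255,255,255,255,255,255,255,255,255]' --dp '[[0,0.0006,0.02],[0,0,0.02],[0,0,0.02],[0,0,0.0075],[0,0,0.0075],[0,0,0.0075],[0,0,0.0075],[0,0,0.004],[0,0,0]]' --rotation '[[0,0,0],[0,0,0],[0,0,0],[0,0,0],[0,0,0],[0,0,0],[0,0,0],[0,0,0],[0,0,0]]'

```text
clock: 35.0
position: [0.5536, 0.2343, 0.1566]
tool_rot: [-3.141, 0.0, 1.877]
force: [0.6, 0.4, 1.5]
grip_width: 0.0534
```

move_arm --jaw '[255,255,255]' --dp '[[0,0,0.004],[0,0,0.0025],[0,0,0]]' --rotation '[[0,0,0],[0,0,0],[0,0,0]]'

```text
clock: 35.38
position: [0.5537, 0.2345, 0.1519]
tool_rot: [3.141, 0.0, 1.877]
force: [-0.1, -2.2, 9.1]
grip_width: 0.0532
```

Run:
```python
from h import *
s=bot.observe();w=grab_frame("wrist"); im=grab_frame("side"); cv2.imwrite("pics/w11.png",w); cv2.imwrite("pics/s11.png",im)
print(s["position"],s["force"],s["grip_width"]); print(spot(w,(250,200,390,330),(130,160)),spot(im,(235,190,285,270),(130,160),smin=60,vmin=80))
```

```text
[0.55366978 0.23448401 0.15185661] [-0.09575166 -2.1662943   9.13745843] 0.05316257210559422
(array([320.92452155, 275.9043105 ]), array([ 276,  241,   91,   74, 5591])) (array([256.46808511, 240.30851064]), array([245, 235,  24,  15, 188]))
```

move_arm --jaw '[255,255,255]' --dp '[[0,0,0.0025],[0,0,0.0015],[0,0,0]]' --rotation '[[0,0,0],[0,0,0],[0,0,0]]'

```text
clock: 35.85
position: [0.5538, 0.2346, 0.1495]
tool_rot: [3.141, 0.0, 1.877]
force: [-3.1, -3.7, 19.1]
grip_width: 0.0533
```

move_arm --jaw '[50,50,50,50,50]' --dp '[[0,0,0],[0,0,0],[0,0,0],[0,0,0],[0,0,-0.005]]' --rotation '[[0,0,0],[0,0,0],[0,0,0],[0,0,0],[0,0,0]]'

```text
clock: 36.48
position: [0.5533, 0.2346, 0.1529]
tool_rot: [-3.141, -0.0, 1.878]
force: [-1.0, 0.2, 0.5]
grip_width: 0.0684
```

move_arm --jaw '[50,50,50,0,0]' --dp '[[0,0,-0.025],[0,0,-0.04],[0,0,-0.04],[0,0,-0.03],[0,0,0]]' --rotation '[[0,0,0],[0,0,0],[0,0,0],[0,0,0],[0,0,0]]'

```text
clock: 37.1
position: [0.5541, 0.2353, 0.2641]
tool_rot: [3.138, -0.0, 1.878]
force: [-0.9, 0.2, -0.4]
grip_width: 0.0852
```

Run:
```python
from h import *
s=bot.observe(); im=grab_frame("side"); cv2.imwrite("pics/s12.png",im); c=calibration("wrist"); np.save("w12T.npy",c["T"]); w=grab_frame("wrist"); cv2.imwrite("pics/w12.png",w); cv2.imwrite("pics/t12.png",grab_frame("top"))
print(s["position"],spot(im,(235,190,285,270),(130,160),smin=60,vmin=80),spot(w,(250,130,390,330),(130,160)))
a=cv2.resize(im[195:370,190:330],None,fx=2.8,fy=2.8,interpolation=cv2.INTER_CUBIC); b=cv2.resize(w[90:290,240:440],None,fx=2.0,fy=2.0)
cv2.imwrite("pics/m12.png",np.hstack([a[:400],b]))
```

```text
[0.55413574 0.23534072 0.26407113] (array([256.33027523, 238.81651376]), array([244, 234,  25,  14, 218])) (array([320.39583333, 205.46018519]), array([ 294,  181,   54,   48, 2160]))
```

View pics/m12.png

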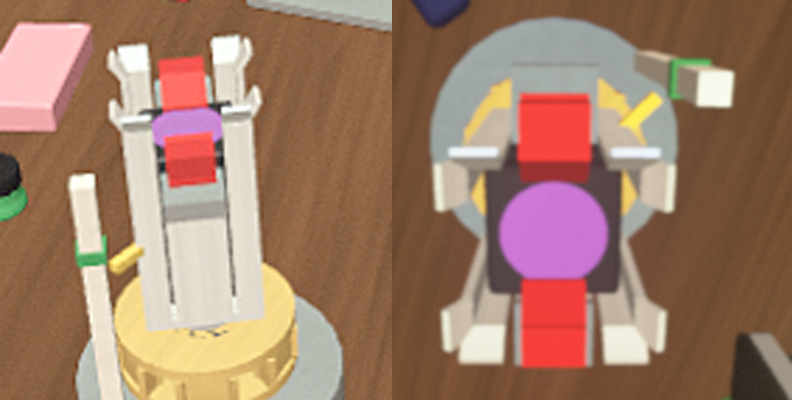

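All four are latched: purple shows under both catches, at (553,230) in the right half. Next I'll measure the bar line, the collar hole angles and the pointer-to-band gap.

Run:
```python
from h import *
t=cv2.imread("pics/t12.png");ct=calibration("top");s=cv2.imread("pics/s12.png");cs=calibration("side")
g=cv2.cvtColor(t,cv2.COLOR_BGR2HSV)
m=np.zeros(g.shape[:2],np.uint8); sub=g[130:235,425:475]
wh=((sub[:,:,2]>195)&(sub[:,:,1]<45))|(((sub[:,:,0]<6)|(sub[:,:,0]>174))&(sub[:,:,1]>170)&(sub[:,:,2]>100))
m[130:235,425:475]=wh
n,l,st,ce=cv2.connectedComponentsWithStats(m); i=1+np.argmax(st[1:,4]); print(st[i])
pts=np.argwhere(l==i)[:,::-1].astype(float); P=onz(ct,pts,.114)[:,:2]
vx,vy,x0,y0=cv2.fitLine(P.astype(np.float32),cv2.DIST_L2,0,.01,.01).ravel()
tt=(P-[x0,y0])@[vx,vy]; print("bar dir",np.degrees(np.arctan2(vy,vx)),"ends",tt.min(),tt.max(),"mid",np.array([x0,y0])+np.array([vx,vy])*(tt.min()+tt.max())/2)
(e,stt)=spot(t,(435,160,470,200),(0,6),smin=170); print("sleeve",e,onz(ct,[e],.116))
C=np.array([.5535,.234])
prof={}
for a in range(20,180,4):
    r=np.radians(a); P=[[C[0]+.056*np.cos(r),C[1]+.056*np.sin(r),z] for z in (.045,.05,.055,.06,.072)]
    uv=proj(cs,P).round().astype(int); print(a,[int(s[v,u].sum()//3) for u,v in uv],end="; ")
```

```text
[ 425  141   31   87 1552]
bar dir -2.499259 ends -0.10702221582951527 0.10233637612073239 mid [ 0.51051007 -0.27262753]
sleeve [452.25698324 180.41899441] [[ 0.51750959 -0.30466805  0.116     ]]
20 [153, 168, 155, 171, 195]; 24 [156, 161, 168, 155, 188]; 28 [177, 170, 160, 174, 141]; 32 [170, 174, 170, 168, 174]; 36 [202, 165, 176, 170, 161]; 40 [200, 193, 147, 147, 148]; 44 [207, 184, 156, 148, 149]; 48 [205, 170, 152, 148, 160]; 52 [179, 159, 146, 147, 159]; 56 [174, 196, 167, 178, 160]; 60 [172, 170, 170, 176, 166]; 64 [181, 150, 131, 139, 166]; 68 [183, 208, 135, 133, 170]; 72 [203, 202, 208, 170, 171]; 76 [195, 204, 200, 194, 174]; 80 [192, 208, 203, 202, 178]; 84 [175, 170, 168, 184, 177]; 88 [159, 151, 150, 168, 178]; 92 [192, 178, 179, 178, 183]; 96 [196, 179, 176, 177, 179]; 100 [192, 183, 171, 176, 182]; 104 [188, 175, 173, 177, 179]; 108 [197, 174, 171, 176, 172]; 112 [195, 177, 173, 179, 177]; 116 [178, 169, 168, 168, 172]; 120 [165, 156, 162, 165, 172]; 124 [198, 208, 206, 192, 167]; 128 [200, 204, 204, 203, 165]; 132 [171, 203, 204, 208, 166]; 136 [170, 205, 209, 162, 161]; 140 [161, 191, 145, 148, 154]; 144 [165, 157, 162, 157, 148]; 148 [165, 159, 166, 167, 144]; 152 [153, 182, 131, 133, 144]; 156 [163, 167, 133, 138, 138]; 160 [145, 183, 130, 135, 136]; 164 [132, 186, 135, 137, 127]; 168 [130, 191, 130, 134, 117]; 172 [172, 155, 168, 170, 159]; 176 [137, 180, 178, 178, 134];
```

Run:
```python
from h import *
plan([((.5175,-.3047,.20),-10,0)],spr=.05)
s=cv2.imread("pics/s12.png"); cs=calibration("side")
g=cv2.cvtColor(s,cv2.COLOR_BGR2HSV)
print("band",spot(s,(200,265,245,310),(45,75),smin=100,vmin=60)); print("ptr",spot(s,(224,270,250,300),(22,32),smin=120,vmin=120))
```

```text
from [0.5533 0.2345 0.2611] 107.6
-> [ 0.5175 -0.3047  0.2   ] -10 n 13 "jaw" 0 "dp" [[-0.0484, -0.0189, 0.0059], [-0.0508, -0.0111, 0.0059], [-0.0519, -0.003, 0.0059], [-0.0517, 0.0052, 0.0059], [-0.0502, 0.0133, 0.0059], [-0.0475, 0.021, 0.0059], [-0.0436, 0.0282, 0.0059], [-0.0387, 0.0347, 0.0059], [-0.0327, 0.0404, 0.0059], [-0.026, 0.045, 0.0059], [-0.0186, 0.0485, 0.0059], [-0.0107, 0.0508, 0.0059], [-0.0026, 0.0519, 0.0059]] rot z 0.0502
band (array([222.5   , 286.5625]), array([217, 279,  11,  12,  48]))
ptr (array([234.69565217, 287.04347826]), array([230, 282,  11,  10,  46]))
```

move_arm --jaw '[0,0,0,0,0,0,0,0,0,0]' --dp '[[-0.0484,-0.0189,0.0059],[-0.0508,-0.0111,0.0059],[-0.0519,-0.003,0.0059],[-0.0517,0.0052,0.0059],[-0.0502,0.0133,0.0059],[-0.0475,0.021,0.0059],[-0.0436,0.0282,0.0059],[-0.0387,0.0347,0.0059],[-0.0327,0.0404,0.0059],[-0.026,0.045,0.0059]]' --rotation '[[0,0,0.0502],[0,0,0.0502],[0,0,0.0502],[0,0,0.0502],[0,0,0.0502],[0,0,0.0502],[0,0,0.0502],[0,0,0.0502],[0,0,0.0502],[0,0,0.0502]]'

```text
clock: 38.5
position: [0.5256, -0.1814, 0.2133]
tool_rot: [-3.141, 0.001, 0.295]
force: [1.1, 0.4, -0.7]
grip_width: 0.0855
```

move_arm --jaw '[0,0,0,0,0]' --dp '[[-0.0186,0.0485,0.0059],[-0.0107,0.0508,0.0059],[-0.0026,0.0519,0.0059],[0,0,0],[0,0,0]]' --rotation '[[0,0,0.0502],[0,0,0.0502],[0,0,0.0502],[0,0,0],[0,0,0]]'

```text
clock: 39.12
position: [0.518, -0.3037, 0.1992]
tool_rot: [-3.141, 0.001, -0.171]
force: [-0.6, 0.7, 0.0]
grip_width: 0.0853
```

Run:
```python
from h import *
c=calibration("wrist"); s=bot.observe(); w=grab_frame("wrist"); cv2.imwrite("pics/w13.png",w); np.save("w13T.npy",c["T"])
print(s["position"],np.degrees(s["tool_rot"]),s["qpos"])
```

```text
[ 0.51800322 -0.3037245   0.19920701] [-1.79952488e+02  4.84636290e-02 -9.81102925e+00] [ 0.59349326  0.48365059 -0.23075043  1.65135006  0.1242442   1.02202624
 -1.41876463]
```

View pics/w13.png

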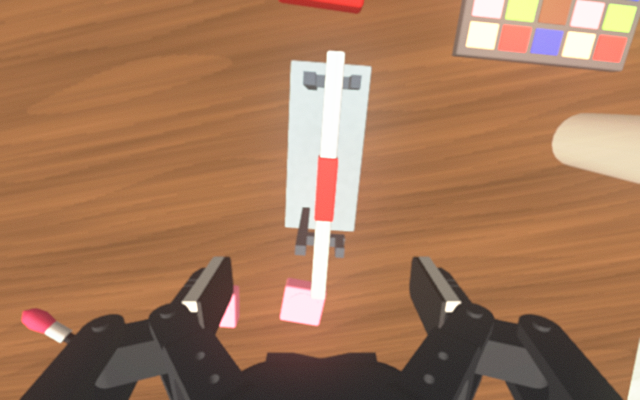

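The wrist view shows the bar from (336,52) to (318,298) with the sleeve at (326,188). The hooks are at about (332,80) and (320,242).

Run:
```python
from h import *
c=calibration("wrist"); c["T"]=np.load("w13T.npy"); w=cv2.imread("pics/w13.png")
g=cv2.cvtColor(w,cv2.COLOR_BGR2HSV)
def strip(m,x0,y0,x1,y1):
    q=np.zeros_like(m);q[y0:y1,x0:x1]=m[y0:y1,x0:x1];n,l,st,ce=cv2.connectedComponentsWithStats(q);i=1+np.argmax(st[1:,4]);return np.argwhere(l==i)[:,::-1].astype(float)
red=(((g[:,:,0]<6)|(g[:,:,0]>174))&(g[:,:,1]>150)&(g[:,:,2]>100)).astype(np.uint8)
wh=((g[:,:,2]>225)&(g[:,:,1]<40)).astype(np.uint8)
r=strip(red,300,140,350,235); P=onz(c,r,.116)[:,:2]; print("sleeve",P.mean(0),np.ptp(r,axis=0))
Q=[onz(c,strip(wh,*b),.114)[:,:2] for b in((315,45,350,158),(305,222,332,300))]
A=np.vstack(Q); vx,vy,x0,y0=cv2.fitLine(A.astype(np.float32),cv2.DIST_L2,0,.001,.001).ravel()
d=np.array([vx,vy]); tt=(A-[x0,y0])@d; print("dir",np.degrees(np.arctan2(vy,vx)),"len",np.ptp(tt),"mid",np.array([x0,y0])+d*(tt.min()+tt.max())/2)
print("hooks at z.1",onz(c,[[320,242],[333,80]],.12))
s=bot.observe()
mid=np.array([x0,y0])+d*(tt.min()+tt.max())/2
```

```text
sleeve [ 0.52178629 -0.30829424] [20. 62.]
dir -14.023228 len 0.23116042238126924 mid [ 0.51959546 -0.30779943]
hooks at z.1 [[ 0.47337578 -0.29472426  0.12      ]
 [ 0.61047253 -0.32905078  0.12      ]]
```

Run:
```python
from h import *
c=calibration("wrist"); c["T"]=np.load("w13T.npy")
B=onz(c,[[290,62],[370,67],[287,227],[355,230]],.01)[:,:2]; print("base",B.round(4),"centre",B.mean(0).round(4),"len",np.linalg.norm((B[0]+B[1]-B[2]-B[3])/2),np.linalg.norm(B[0]-B[1]))
e=(B[0]+B[1]-B[2]-B[3]); print("dir",np.degrees(np.arctan2(e[1],e[0])))
plan([((.5196,-.306,.12),-14,0),((.5196,-.306,.05),-14,0,.035)])
```

```text
base [[ 0.6435 -0.29  ]
 [ 0.6233 -0.377 ]
 [ 0.4503 -0.2466]
 [ 0.431  -0.3333]] centre [ 0.537  -0.3117] len 0.1976291882184684 0.0892467491665545
dir -12.731852463929894
from [ 0.5182 -0.3034  0.1995] -9.8
-> [ 0.5196 -0.306   0.12  ] -14 n 2 "jaw" 0 "dp" [[0.0011, 0.0015, 0.0497], [0.0012, 0.0014, 0.0497]] rot z 0.0117
-> [ 0.5196 -0.306   0.05  ] -14 n 2 "jaw" 0 "dp" [0.0, -0.0, 0.0437] x2 rot z -0.0
```

move_arm --jaw '[0,0,0,0,0,255,255,255,255,255]' --dp '[[0.0011,0.0015,0.0497],[0.0012,0.0014,0.0497],[0,0,0.0437],[0,0,0.0437],[0,0,0],[0,0,0],[0,0,0],[0,0,0],[0,0,0],[0,0,0]]' --rotation '[[0,0,0.0117],[0,0,0.01],[0,0,0],[0,0,0],[0,0,0],[0,0,0],[0,0,0],[0,0,0],[0,0,0],[0,0,0]]' --squeeze 100

```text
clock: 40.42
position: [0.5198, -0.3074, 0.0512]
tool_rot: [3.141, -0.001, -0.241]
force: [-2.5, 1.5, 9.9]
grip_width: 0.0162
```

move_arm --jaw '[255,255,255]' --dp '[[0,0,0],[0,0,0],[0,0,0]]' --rotation '[[0,0,0],[0,0,0],[0,0,0]]'

```text
clock: 40.8
position: [0.5198, -0.3074, 0.0512]
tool_rot: [3.141, -0.001, -0.241]
force: [-2.6, 1.6, 10.6]
grip_width: 0.0165
```

Run:
```python
from h import *
t=cv2.imread("pics/t12.png");ct=calibration("top");g=cv2.cvtColor(t,cv2.COLOR_BGR2HSV)
m=((g[:,:,0]>105)&(g[:,:,0]<130)&(g[:,:,1]>100)).astype(np.uint8); m[:,:170]=0; m[:,230:]=0; m[:200]=0; m[260:]=0
ys,xs=np.nonzero(m); q=np.c_[xs,ys].astype(np.float32); r=cv2.minAreaRect(onz(ct,q,.012)[:,:2].astype(np.float32)); print("marker",r)
C=np.array([.5535,.234])
for f in (133.5,150,170,193.5):
    a=np.radians(f); print(f,(C+.146*np.array([np.cos(a),np.sin(a)])).round(4),(C+.19*np.array([np.cos(a),np.sin(a)])).round(4))
s=bot.observe(); p=s["position"]
a=np.radians(133.5); u=np.array([np.cos(a),np.sin(a)]); A=C+.195*u
plan([((p[0],p[1],.24),-13.8,255),((A[0],A[1],.24),133.5,255)],spr=.05,rpr=9)
```

```text
marker ((0.38803672790527344, 0.3554466664791107), (0.02899100072681904, 0.039150822907686234), 50.32001495361328)
133.5 [0.453  0.3399] [0.4227 0.3718]
150 [0.4271 0.307 ] [0.389 0.329]
170 [0.4097 0.2594] [0.3664 0.267 ]
193.5 [0.4115 0.1999] [0.3687 0.1896]
from [ 0.5198 -0.3074  0.0512] -13.8
-> [ 0.5198 -0.3074  0.24  ] -13.8 n 4 "jaw" 255 "dp" [0.0, 0.0, -0.059] x4 rot z -0.0
-> [0.4193 0.3754 0.24  ] 133.5 n 17 "jaw" 255 "dp" [[-0.0192, -0.047, -0.0], [-0.0119, -0.0493, -0.0], [-0.0043, -0.0506, -0.0], [0.0034, -0.0506, -0.0], [0.011, -0.0496, -0.0], [0.0183, -0.0473, -0.0], [0.0252, -0.044, -0.0], [0.0316, -0.0397, -0.0], [0.0372, -0.0345, -0.0], [0.042, -0.0285, -0.0], [0.0458, -0.0219, -0.0], [0.0486, -0.0147, -0.0], [0.0502, -0.0072, -0.0], [0.0507, 0.0004, 0.0], [0.0501, 0.0081, 0.0], [0.0483, 0.0155, 0.0], [0.0454, 0.0226, 0.0]] rot z -0.0481
```

Run:
```python
from h import *
C=np.array([.5535,.234]); a=np.radians(193.5); u=np.array([np.cos(a),np.sin(a)]); A=C+.182*u; print(A)
s=bot.observe(); p=s["position"]
plan([((A[0],A[1],.24),193.5,255)],start=((p[0],p[1],.24),-13.8),spr=.05,rpr=9.5)
```

```text
[0.37652867 0.19151294]
from [ 0.5198 -0.3074  0.24  ] -13.8
-> [0.3765 0.1915 0.24  ] 193.5 n 22 "jaw" 255 "dp" [[-0.0147, -0.0256, -0.0], [-0.0103, -0.0276, -0.0], [-0.0056, -0.029, -0.0], [-0.0008, -0.0295, -0.0], [0.004, -0.0292, -0.0], [0.0088, -0.0282, -0.0], [0.0133, -0.0263, -0.0], [0.0174, -0.0238, -0.0], [0.0211, -0.0207, -0.0], [0.0242, -0.0169, -0.0], [0.0266, -0.0127, -0.0], [0.0283, -0.0082, -0.0], [0.0293, -0.0035, -0.0], [0.0295, 0.0014, 0.0], [0.0288, 0.0062, 0.0], [0.0274, 0.0108, 0.0], [0.0253, 0.0152, 0.0], [0.0225, 0.0191, 0.0], [0.019, 0.0225, 0.0], [0.0151, 0.0253, 0.0], [0.0107, 0.0275, 0.0], [0.0061, 0.0289, 0.0]] rot z -0.0523
```

move_arm --jaw '[255,255,255,255,255]' --dp '[[0,0,-0.03],[0,0,-0.06],[0,0,-0.073],[0,0,-0.073],[0,0,0]]' --rotation '[[0,0,0],[0,0,0],[0,0,0],[0,0,0],[0,0,0]]'

```text
clock: 41.42
position: [0.5211, -0.308, 0.2435]
tool_rot: [3.14, -0.007, -0.241]
force: [-0.2, -0.8, -4.0]
grip_width: 0.0167
```

move_arm --jaw '[255,255,255,255,255,255,255,255,255,255]' --dp '[[-0.0147,-0.0256,0],[-0.0103,-0.0276,0],[-0.0056,-0.029,0],[-0.0008,-0.0295,0],[0.004,-0.0292,0],[0.0088,-0.0282,0],[0.0133,-0.0263,0],[0.0174,-0.0238,0],[0.0211,-0.0207,0],[0.0242,-0.0169,0]]' --rotation '[[0,0,-0.0523],[0,0,-0.0523],[0,0,-0.0523],[0,0,-0.0523],[0,0,-0.0523],[0,0,-0.0523],[0,0,-0.0523],[0,0,-0.0523],[0,0,-0.0523],[0,0,-0.0523]]'

```text
clock: 42.68
position: [0.4536, -0.0794, 0.2381]
tool_rot: [-3.14, -0.0, 1.408]
force: [-0.5, -0.6, -2.7]
grip_width: 0.0164
```

move_arm --jaw '[255,255,255,255,255,255,255,255,255,255]' --dp '[[0.0266,-0.0127,0],[0.0283,-0.0082,0],[0.0293,-0.0035,0],[0.0295,0.0014,0],[0.0288,0.0062,0],[0.0274,0.0108,0],[0.0253,0.0152,0],[0.0225,0.0191,0],[0.019,0.0225,0],[0.0151,0.0253,0]]' --rotation '[[0,0,-0.0523],[0,0,-0.0523],[0,0,-0.0523],[0,0,-0.0523],[0,0,-0.0523],[0,0,-0.0523],[0,0,-0.0523],[0,0,-0.0523],[0,0,-0.0523],[0,0,-0.0523]]'

```text
clock: 43.92
position: [0.3892, 0.1471, 0.2383]
tool_rot: [-3.141, -0.001, 3.051]
force: [1.0, -0.1, -3.0]
grip_width: 0.0165
```

move_arm --jaw '[255,255,255,255]' --dp '[[0.0107,0.0275,0],[0.0061,0.0289,0],[0,0,0],[0,0,0]]' --rotation '[[0,0,-0.0523],[0,0,-0.0523],[0,0,0],[0,0,0]]'

```text
clock: 44.42
position: [0.3769, 0.1914, 0.2385]
tool_rot: [-3.141, -0.001, -2.912]
force: [0.6, -0.7, -2.2]
grip_width: 0.0162
```

Run:
```python
from h import *
s=bot.observe(); print(s["position"],np.degrees(s["tool_rot"]),s["grip_width"],s["qpos"].round(2) if hasattr(s["qpos"],"round") else s["qpos"])
t=grab_frame("top");cv2.imwrite("pics/t14.png",t); im=grab_frame("side");cv2.imwrite("pics/s14.png",im); cv2.imwrite("pics/w14.png",grab_frame("wrist"))
# mean-angle of holes again using finer sampling in side view
cs=calibration("side"); C=np.array([.5535,.234]); gs=im.astype(float).mean(2)
from scipy.ndimage import map_coordinates
for z in(.05,.055,.06):
    A=np.arange(50,150,2); uv=proj(cs,[[C[0]+.056*np.cos(np.radians(a)),C[1]+.056*np.sin(np.radians(a)),z] for a in A]); v=map_coordinates(gs,[uv[:,1],uv[:,0]],order=1); print(z,list(zip(A.tolist(),v.astype(int).tolist())))
```

```text
[0.37691286 0.19144067 0.23852022] [-1.79991790e+02 -5.87359562e-02 -1.66817810e+02] 0.016208869689303886 [ 0.38  0.3  -1.18  2.    0.32  1.05  0.85]
0.05 [(50, 179), (52, 172), (54, 177), (56, 176), (58, 168), (60, 166), (62, 142), (64, 142), (66, 182), (68, 205), (70, 202), (72, 199), (74, 200), (76, 201), (78, 201), (80, 205), (82, 203), (84, 173), (86, 165), (88, 147), (90, 148), (92, 175), (94, 172), (96, 173), (98, 175), (100, 176), (102, 176), (104, 175), (106, 175), (108, 173), (110, 172), (112, 173), (114, 173), (116, 164), (118, 154), (120, 155), (122, 178), (124, 204), (126, 203), (128, 202), (130, 203), (132, 204), (134, 205), (136, 203), (138, 205), (140, 197), (142, 159), (144, 152), (146, 157), (148, 160)]
0.055 [(50, 140), (52, 144), (54, 154), (56, 166), (58, 173), (60, 170), (62, 146), (64, 132), (66, 130), (68, 147), (70, 188), (72, 206), (74, 201), (76, 197), (78, 200), (80, 201), (82, 197), (84, 181), (86, 170), (88, 154), (90, 152), (92, 175), (94, 174), (96, 172), (98, 172), (100, 172), (102, 173), (104, 172), (106, 171), (108, 172), (110, 172), (112, 172), (114, 174), (116, 164), (118, 155), (120, 159), (122, 174), (124, 199), (126, 203), (128, 202), (130, 203), (132, 200), (134, 201), (136, 205), (138, 185), (140, 150), (142, 146), (144, 154), (146, 161), (148, 161)]
0.06 [(50, 146), (52, 152), (54, 158), (56, 172), (58, 174), (60, 166), (62, 152), (64, 134), (66, 135), (68, 132), (70, 135), (72, 164), (74, 184), (76, 197), (78, 198), (80, 200), (82, 196), (84, 180), (86, 169), (88, 155), (90, 158), (92, 175), (94, 175), (96, 175), (98, 176), (100, 175), (102, 173), (104, 174), (106, 174), (108, 173), (110, 175), (112, 175), (114, 175), (116, 165), (118, 155), (120, 162), (122, 173), (124, 197), (126, 203), (128, 201), (130, 202), (132, 202), (134, 190), (136, 165), (138, 152), (140, 147), (142, 150), (144, 157), (146, 164), (148, 165)]
```

move_arm --jaw '[255,255,255,255,255,255,255,255]' --dp '[[0,0,0.07],[0,0,0.07],[0,0,0.07],[0,0,0.05],[0,0,0.025],[0,0,0.0144],[0,0,0],[0,0,0]]' --rotation '[[0,0,0],[0,0,-0.001],[0,0,0],[0,0,0],[0,0,0],[0,0,0],[0,0,0],[0,0,0]]'

```text
clock: 45.58
position: [0.3776, 0.1922, 0.0003]
tool_rot: [3.141, 0.001, -2.907]
force: [0.3, -0.4, -2.4]
grip_width: 0.0165
```

Run:
```python
from h import *
s=bot.observe(); print(s["position"],np.degrees(s["tool_rot"]),s["grip_width"],s["force"])
C=np.array([.5537,.2343]); d=np.array(s["position"][:2])-C; print("r",np.linalg.norm(d),"ang",np.degrees(np.arctan2(d[1],d[0]))%360)
t=grab_frame("top");im=grab_frame("side"); cv2.imwrite("pics/t15.png",t); cv2.imwrite("pics/s15.png",im)
a=cv2.resize(im[225:385,190:390],None,fx=3,fy=3,interpolation=cv2.INTER_CUBIC); cv2.imwrite("pics/m15.png",a)
```

```text
[3.77641022e-01 1.92209217e-01 2.73499266e-04] [ 1.79991388e+02  6.55271346e-02 -1.66546895e+02] 0.016498685520123738 [ 0.28857824 -0.43926369 -2.43630627]
r 0.18102043450311134 ang 193.44545158994313
```

View pics/m15.png

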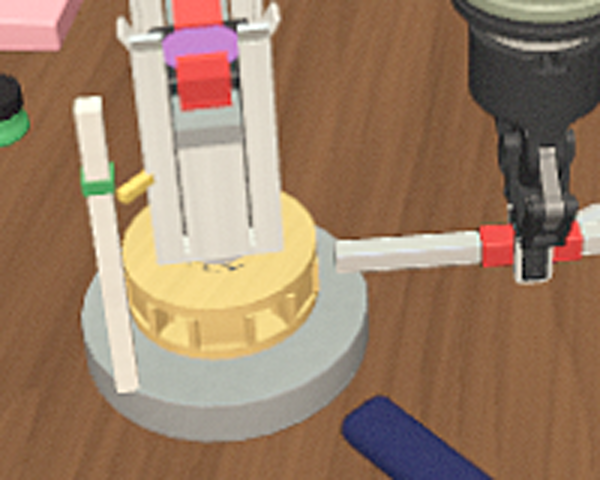

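The bar is level, its end at (335,258) just outside the collar. I'll insert it slowly while watching the force.

move_arm --jaw '[255,255,255,255]' --dp '[[-0.007,0,0.001],[-0.007,0,0],[-0.004,0,0],[0,0,0]]' --rotation '[[0,0,0],[0,0,0],[0,0,0],[0,0,0]]'

```text
clock: 46.18
position: [0.3913, 0.1955, -0.0013]
tool_rot: [3.141, -0.0, -2.907]
force: [0.3, 0.2, -1.3]
grip_width: 0.0164
```

move_arm --jaw '[255,255,255]' --dp '[[-0.005,0,0],[-0.005,0,0],[0,0,0]]' --rotation '[[0,0,0],[0,0,0],[0,0,0]]'

```text
clock: 46.55
position: [0.3991, 0.1975, -0.0013]
tool_rot: [3.141, 0.0, -2.906]
force: [-1.0, 0.6, -2.4]
grip_width: 0.016
```

move_arm --jaw '[255,255,255,255]' --dp '[[-0.005,0,0],[-0.005,0,0],[-0.004,0,0],[0,0,0]]' --rotation '[[0,0,0],[0,0,0],[0,0,0],[0,0,0]]'

```text
clock: 47.05
position: [0.41, 0.2, -0.0013]
tool_rot: [3.141, 0.0, -2.906]
force: [0.1, 0.5, -2.2]
grip_width: 0.0163
```

move_arm --jaw '[255,255,255,255,255,255]' --dp '[[-0.0007,-0.0161,0],[-0.0007,-0.0161,0],[-0.0007,-0.0161,0],[-0.0007,-0.0161,0],[-0.0007,-0.0161,0],[0,0,0]]' --rotation '[[0,0,-0.0278],[0,0,-0.0278],[0,0,-0.0278],[0,0,-0.0278],[0,0,-0.0278],[0,0,0]]'

```text
clock: 47.8
position: [0.4369, 0.1427, -0.0015]
tool_rot: [3.14, -0.0, -2.467]
force: [-7.0, 4.3, -0.8]
grip_width: 0.0164
```

```bash
cat > st.py <<'E'
from h import *
def st():
    s=bot.observe(); C=np.array([.5537,.2343]); d=np.array(s["position"][:2])-C
    print(s["clock"],np.round(s["position"],4),"r",np.linalg.norm(d).round(4),"ang",(np.degrees(np.arctan2(d[1],d[0]))%360).round(2),"yaw",(np.degrees(s["tool_rot"][2])%360).round(2),"F",np.round(s["force"],1),"M",np.round(s["moment"],2),"w",round(s["grip_width"],4),"q7",round(s["qpos"][6],2))
E
python3 - <<'E'
from st import *
st()
c=calibration("wrist"); c["T"]=np.load("w5T.npy"); P=onz(c,[[381.7,147],[345.8+0,0]],.16)[0]; print("ptr tip xy",P, "post",[.590,.305])
cs=calibration("side"); im=grab_frame("side"); cv2.imwrite("pics/s16.png",im); p15=cv2.imread("pics/s15.png")
for n,i in(("before",p15),("now",im)): print(n,"ptr",spot(i,(224,265,250,300),(22,32),smin=120,vmin=120),"purple",spot(i,(235,190,285,270),(130,160),smin=60,vmin=80)[0])
for z in (.155,.16,.165,.17,.175): print(z,"ptr px",proj(cs,[[P[0],P[1],z]]).round(1),"post px",proj(cs,[[.5905,.3055,z]]).round(1))
E
```

```text
47.8 [ 0.4369  0.1427 -0.0015] r 0.1484 ang 218.1 yaw 218.64 F [-7.   4.3 -0.8] M [0.96 1.29 0.7 ] w 0.0164 q7 0.93
ptr tip xy [0.58601541 0.29324256 0.16      ] post [0.59, 0.305]
before ptr (array([234.51020408, 287.        ]), array([230, 282,  11,  10,  49])) purple [256.33027523 238.81651376]
now ptr (array([234.30188679, 286.0754717 ]), array([228, 281,  13,  10,  53])) purple [256.34246575 237.75342466]
0.155 ptr px [[229.8 288.1]] post px [[224.7 292.9]]
0.16 ptr px [[229.5 285.6]] post px [[224.3 290.3]]
0.165 ptr px [[229.1 283. ]] post px [[224.  287.7]]
0.17 ptr px [[228.8 280.5]] post px [[223.6 285.2]]
0.175 ptr px [[228.4 277.9]] post px [[223.2 282.5]]
```

Run:
```python
from h import *
cw=calibration("wrist"); cs=calibration("side"); ct=calibration("top")
def tri(v):
    A=np.zeros((3,3));b=np.zeros(3);L=[]
    for o,d in v:
        d=d/np.linalg.norm(d);M=np.eye(3)-np.outer(d,d);A+=M;b+=M@o;L.append((o,d))
    X=np.linalg.solve(A,b); return X.round(4),[round(float(np.linalg.norm(np.cross(X-o,d))),4) for o,d in L]
def r1(c,uv,T=None):
    c=dict(c); 
    if T: c["T"]=np.load(T)
    o,v=ray(c,[uv]); return o,v[0]
w12=cv2.imread("pics/w12.png");w5=cv2.imread("pics/w5.png");s12=cv2.imread("pics/s12.png");t12=cv2.imread("pics/t12.png")
for n,im,b in(("w12",w12,(350,110,420,160)),("w5",w5,(350,110,440,180)),("s12",s12,(224,270,250,300)),):
    e,st=spot(im,b,(22,32),smin=120,vmin=120); print(n,"ptr",e.round(1),st)
    bb=b if n!="s12" else (205,265,240,305)
    e,st=spot(im,bb,(45,75),smin=90,vmin=50); print(n,"green",e.round(1),st)
print("tip w12+s12",tri([r1(cw,(372.5,138.5),"w12T.npy"),r1(cs,(229.8,289.8))]))
print("tip w5+s12",tri([r1(cw,(381.7,147),"w5T.npy"),r1(cs,(229.8,289.8))]))
print("posttop w5+s", tri([r1(cw,(416.5,143),"w5T.npy"),r1(cs,(219.5,258.5)),r1(ct,(188.4,144.4))]))
```

```text
w12 ptr [361.1 144.8] [350 136  25  22 213]
w12 green [384.5 125.3] [379 119  21  20 112]
w5 ptr [371.9 153.6] [361 144  22  22 178]
w5 green [395.  132.3] [388 125  24  23 151]
s12 ptr [234.7 287. ] [230 282  11  10  46]
s12 green [222.2 286.4] [217 279  11  12  52]
tip w12+s12 (array([0.5866, 0.2934, 0.1518]), [0.0002, 0.0002])
tip w5+s12 (array([0.5874, 0.2925, 0.1511]), [0.0007, 0.0007])
posttop w5+s (array([0.591 , 0.3052, 0.219 ]), [0.002, 0.0003, 0.0021])
```

The pointer tip triangulates to z≈0.1515 and the band to about 0.1715, so the total rise needed is ≈20 mm (~180°). I'll continue the stroke.

move_arm --jaw '[255,255,255,255,255,255]' --dp '[[-0.0007,-0.0161,0],[-0.0007,-0.0161,0],[-0.0007,-0.0161,0],[-0.0007,-0.0161,0],[-0.0007,-0.0161,0],[0,0,0]]' --rotation '[[0,0,-0.0278],[0,0,-0.0278],[0,0,-0.0278],[0,0,-0.0278],[0,0,-0.0278],[0,0,0]]'

```text
clock: 48.6
position: [0.4863, 0.1021, -0.0018]
tool_rot: [3.139, -0.001, -2.031]
force: [-9.0, 0.9, -0.8]
grip_width: 0.0163
```

Run:
```python
from st import *
st(); print(np.round(bot.observe()["qpos"],2))
```

```text
48.6 [ 0.4863  0.1021 -0.0018] r 0.1484 ang 243.0 yaw 243.65 F [-9.   0.9 -0.8] M [0.33 1.56 0.71] w 0.0163 q7 1.49
[ 0.35  0.84 -0.95  2.03  0.97  0.82  1.49]
```

move_arm --jaw '[255,255,255,255,255,255]' --dp '[[-0.0007,-0.0161,0],[-0.0007,-0.0161,0],[-0.0007,-0.0161,0],[-0.0007,-0.0161,0],[-0.0007,-0.0161,0],[0,0,0]]' --rotation '[[0,0,-0.0278],[0,0,-0.0278],[0,0,-0.0278],[0,0,-0.0278],[0,0,-0.0278],[0,0,0]]'

```text
clock: 49.35
position: [0.5483, 0.0862, -0.002]
tool_rot: [3.139, -0.001, -1.594]
force: [-7.3, -2.5, -0.6]
grip_width: 0.0162
```

Run:
```python
from st import *
st(); print(np.round(bot.observe()["qpos"],2))
```

```text
49.35 [ 0.5483  0.0862 -0.002 ] r 0.1482 ang 267.92 yaw 268.66 F [-7.3 -2.5 -0.6] M [-0.44  1.56  0.7 ] w 0.0162 q7 2.03
[ 0.41  0.93 -1.01  1.88  1.    0.95  2.03]
```

move_arm --jaw '[255,255,255,255,255]' --dp '[[-0.0007,-0.0161,0],[-0.0007,-0.0161,0],[-0.0007,-0.0161,0],[0,0,0],[0,0,0]]' --rotation '[[0,0,-0.0278],[0,0,-0.0278],[0,0,-0.0278],[0,0,0],[0,0,0]]'

```text
clock: 49.98
position: [0.5865, 0.0901, -0.002]
tool_rot: [3.139, -0.001, -1.333]
force: [-6.6, -4.0, -2.6]
grip_width: 0.016
```

Run:
```python
from st import *
st()
cs=calibration("side"); im=grab_frame("side"); cv2.imwrite("pics/s17.png",im); print("purple",spot(im,(235,190,285,270),(130,160),smin=60,vmin=80),"ptr",spot(im,(222,260,250,300),(22,32),smin=120,vmin=120))
from scipy.ndimage import map_coordinates
C=np.array([.5537,.2343]); gs=im.astype(float).mean(2)
for z in(.052,.058):
    A=np.arange(60,160,2); uv=proj(cs,[[C[0]+.056*np.cos(np.radians(a)),C[1]+.056*np.sin(np.radians(a)),z] for a in A]); v=map_coordinates(gs,[uv[:,1],uv[:,0]],order=1); print(z,list(zip(A.tolist(),v.astype(int).tolist())))
```

```text
49.975 [ 0.5865  0.0901 -0.002 ] r 0.1479 ang 282.82 yaw 283.61 F [-6.6 -4.  -2.6] M [-0.62  1.42  0.69] w 0.016 q7 2.33
purple (array([256.06422018, 233.98623853]), array([244, 229,  25,  14, 218])) ptr (array([234.275, 283.1  ]), array([229, 279,  12,   9,  40]))
0.052 [(60, 168), (62, 169), (64, 169), (66, 169), (68, 169), (70, 168), (72, 168), (74, 168), (76, 167), (78, 169), (80, 175), (82, 180), (84, 172), (86, 149), (88, 190), (90, 206), (92, 202), (94, 202), (96, 203), (98, 204), (100, 204), (102, 204), (104, 206), (106, 200), (108, 184), (110, 172), (112, 161), (114, 168), (116, 165), (118, 167), (120, 165), (122, 165), (124, 165), (126, 164), (128, 167), (130, 167), (132, 166), (134, 166), (136, 168), (138, 168), (140, 167), (142, 155), (144, 157), (146, 173), (148, 201), (150, 206), (152, 207), (154, 208), (156, 210), (158, 210)]
0.058 [(60, 168), (62, 170), (64, 170), (66, 169), (68, 171), (70, 168), (72, 169), (74, 171), (76, 169), (78, 170), (80, 180), (82, 182), (84, 172), (86, 135), (88, 137), (90, 184), (92, 207), (94, 207), (96, 203), (98, 205), (100, 202), (102, 202), (104, 202), (106, 201), (108, 186), (110, 177), (112, 168), (114, 168), (116, 170), (118, 168), (120, 169), (122, 170), (124, 170), (126, 169), (128, 169), (130, 168), (132, 169), (134, 169), (136, 171), (138, 172), (140, 168), (142, 160), (144, 154), (146, 181), (148, 205), (150, 210), (152, 211), (154, 201), (156, 174), (158, 168)]
```

move_arm --jaw '[255,255,255,255,255,255,255]' --dp '[[0,0.005,0],[0,0,0],[0.01,0,0],[0.013,0,0],[0.013,0,0],[0.011,0,0],[0,0,0]]' --rotation '[[0,0,0.003],[0,0,0],[0,0,0],[0,0,0],[0,0,0],[0,0,0],[0,0,0]]'

```text
clock: 50.9
position: [0.5927, 0.0522, -0.0013]
tool_rot: [3.142, -0.0, -1.345]
force: [-0.2, 0.3, -3.0]
grip_width: 0.0165
```

Run:
```python
from st import *
st(); s=bot.observe()
C=np.array([.5537,.2343]); p=s["position"]; y0=np.degrees(s["tool_rot"][2])%360
pos=lambda a,r:(C[0]+r*np.cos(np.radians(a)),C[1]+r*np.sin(np.radians(a)),-.0015)
plan([(pos(261,.187),261.2,255),(pos(239,.187),239.2,255),(pos(217.3,.185),217.4,255),(pos(217.3,.148),217.4,255,.005)],start=(p,y0))
```

```text
50.9 [ 0.5927  0.0522 -0.0013] r 0.1862 ang 282.1 yaw 282.94 F [-0.2  0.3 -3. ] M [ 0.07 -0.04 -0.03] w 0.0165 q7 2.39
from [ 0.5927  0.0522 -0.0013] 282.9
-> [ 0.5244  0.0496 -0.0015] 261.2 n 3 "jaw" 255 "dp" [[-0.0053, 0.028, 0.0001], [-0.0017, 0.0284, 0.0001], [0.0019, 0.0284, 0.0001]] rot z 0.0403
-> [ 0.4574  0.074  -0.0015] 239.2 n 3 "jaw" 255 "dp" [[-0.0058, 0.0292, 0.0], [-0.002, 0.0297, 0.0], [0.0018, 0.0297, 0.0]] rot z 0.0407
-> [ 0.4065  0.1222 -0.0015] 217.4 n 3 "jaw" 255 "dp" [[-0.0064, 0.0285, 0.0], [-0.0027, 0.0291, 0.0], [0.001, 0.0292, 0.0]] rot z 0.0404
-> [ 0.436   0.1446 -0.0015] 217.4 n 8 "jaw" 255 "dp" [-0.0058, -0.0, -0.0] x8 rot z -0.0
```

move_arm --jaw '[255,255,255,255,255,255,255,255,255,255]' --dp '[[-0.0053,0.028,0],[-0.0017,0.0284,0],[0.0019,0.0284,0],[-0.0058,0.0292,0],[-0.002,0.0297,0],[0.0018,0.0297,0],[-0.0064,0.0285,0],[-0.0027,0.0291,0],[0.001,0.0292,0],[0,0,0]]' --rotation '[[0,0,0.0403],[0,0,0.0403],[0,0,0.0403],[0,0,0.0407],[0,0,0.0407],[0,0,0.0407],[0,0,0.0404],[0,0,0.0404],[0,0,0.0404],[0,0,0]]'

```text
clock: 52.15
position: [0.4053, 0.1244, -0.0009]
tool_rot: [3.142, 0.001, -2.485]
force: [0.0, -0.1, -2.2]
grip_width: 0.016
```

move_arm --jaw '[255,255,255,255]' --dp '[[0,0,0],[-0.01,0,0],[-0.008,0,0],[0,0,0]]' --rotation '[[0,0,0],[0,0,0],[0,0,0],[0,0,0]]'

```text
clock: 52.65
position: [0.4181, 0.1321, -0.0013]
tool_rot: [3.141, 0.0, -2.488]
force: [-0.4, -0.1, -2.8]
grip_width: 0.0163
```

```bash
python3 -c "
from st import *
st()"
```

```text
52.65 [ 0.4181  0.1321 -0.0013] r 0.1698 ang 217.01 yaw 217.45 F [-0.4 -0.1 -2.8] M [-0.04 -0.04  0.  ] w 0.0163 q7 0.87
```

move_arm --jaw '[255,255,255,255]' --dp '[[-0.006,0,0],[-0.006,0,0],[-0.006,0,0],[0,0,0]]' --rotation '[[0,0,0],[0,0,0],[0,0,0],[0,0,0]]'

```text
clock: 53.15
position: [0.4292, 0.1407, -0.0013]
tool_rot: [3.141, 0.0, -2.488]
force: [0.5, -0.3, -2.4]
grip_width: 0.0161
```

move_arm --jaw '[255,255,255]' --dp '[[-0.005,0,0],[-0.005,0,0],[0,0,0]]' --rotation '[[0,0,0],[0,0,0],[0,0,0]]'

```text
clock: 53.52
position: [0.4357, 0.1456, -0.0012]
tool_rot: [3.142, 0.0, -2.488]
force: [1.5, -0.1, -3.0]
grip_width: 0.0163
```

move_arm --jaw '[255,255,255,255,255,255,255,255]' --dp '[[-0.0007,-0.0161,0],[-0.0007,-0.0161,0],[-0.0007,-0.0161,0],[-0.0007,-0.0161,0],[-0.0007,-0.0161,0],[-0.0007,-0.0161,0],[-0.0007,-0.0161,0],[0,0,0]]' --rotation '[[0,0,-0.0278],[0,0,-0.0278],[0,0,-0.0278],[0,0,-0.0278],[0,0,-0.0278],[0,0,-0.0278],[0,0,-0.0278],[0,0,0]]'

```text
clock: 54.52
position: [0.5068, 0.0939, -0.0019]
tool_rot: [3.139, -0.001, -1.874]
force: [-8.0, -1.2, -0.8]
grip_width: 0.0163
```

```bash
python3 -c "
from st import *
st()"
```

```text
54.525 [ 0.5068  0.0939 -0.0019] r 0.148 ang 251.54 yaw 252.6 F [-8.  -1.2 -0.8] M [-0.09  1.55  0.69] w 0.0163 q7 1.68
```

move_arm --jaw '[255,255,255,255,255,255,255,255]' --dp '[[-0.0007,-0.0161,0],[-0.0007,-0.0161,0],[-0.0007,-0.0161,0],[-0.0007,-0.0161,0],[-0.0007,-0.0161,0],[-0.0007,-0.0161,0],[0,0,0],[0,0,0]]' --rotation '[[0,0,-0.0278],[0,0,-0.0278],[0,0,-0.0278],[0,0,-0.0278],[0,0,-0.0278],[0,0,-0.0278],[0,0,0],[0,0,0]]'

```text
clock: 55.52
position: [0.5832, 0.09, -0.002]
tool_rot: [3.139, -0.001, -1.352]
force: [-5.9, -4.9, -2.6]
grip_width: 0.0164
```

```bash
cat >> st.py <<'E'
def look(tag):
    from scipy.ndimage import map_coordinates
    cs=calibration("side"); im=grab_frame("side"); cv2.imwrite(f"pics/{tag}.png",im)
    pu=spot(im,(235,185,285,270),(130,160),smin=60,vmin=80)[0]; print("purple",pu.round(2),"rise since start mm",((238.82-pu[1])/.523).round(2),"ptr",spot(im,(222,255,250,300),(22,32),smin=120,vmin=120),"green",spot(im,(205,265,240,305),(45,75),smin=90,vmin=50)[0].round(2))
    C=np.array([.5537,.2343]); gs=im.astype(float).mean(2)
    A=np.arange(70,160,2); uv=proj(cs,[[C[0]+.056*np.cos(np.radians(a)),C[1]+.056*np.sin(np.radians(a)),.052] for a in A]); v=map_coordinates(gs,[uv[:,1],uv[:,0]],order=1); b=A[v>188]; print("bright",b.tolist())
E
python3 - <<'E'
from st import *
st(); look("s18")
E
```

```text
55.525 [ 0.5832  0.09   -0.002 ] r 0.1473 ang 281.55 yaw 282.55 F [-5.9 -4.9 -2.6] M [-0.98  1.23  0.62] w 0.0164 q7 2.31
purple [255.68 230.53] rise since start mm 15.86 ptr (array([233.35294118, 279.19607843]), array([228, 274,  12,  10,  51])) green [222.25 286.44]
bright [88, 90, 92, 94, 96, 98, 100, 102, 104, 146, 148, 150, 152, 154, 156, 158]
```

Run:
```python
from h import *
cs=calibration("side"); Rz=R.from_euler("z",np.radians(17.6)).as_matrix(); J=np.array([.5525,.2337,0])
for h in(.006,.0075):
  for zc in(.166,.17,.174):
    f=[Rz@np.array([.058+x,.058+h,0])+J+[0,0,zc+z] for x in(-h,h) for z in(-.004,.004)]; uv=proj(cs,f); print(h,zc,"face centre",uv.mean(0).round(1),"rows",uv[:,1].min().round(1),uv[:,1].max().round(1))
im=cv2.imread("pics/s18.png"); g=cv2.cvtColor(im,cv2.COLOR_BGR2HSV)
for v in range(276,296): print(v,[tuple(int(q) for q in im[v,u]) for u in (220,222,224)])
a=cv2.resize(im[245:315,200:270],None,fx=8,fy=8,interpolation=cv2.INTER_CUBIC); cv2.imwrite("pics/m18.png",a)
```

```text
0.006 0.166 face centre [223.9 290.1] rows 287.6 292.6
0.006 0.17 face centre [223.5 288. ] rows 285.5 290.6
0.006 0.174 face centre [223.2 285.9] rows 283.4 288.5
0.0075 0.166 face centre [223.9 290.7] rows 288.1 293.4
0.0075 0.17 face centre [223.6 288.6] rows 286.0 291.3
0.0075 0.174 face centre [223.2 286.5] rows 283.9 289.2
276 [(205, 225, 236), (207, 225, 237), (206, 225, 235)]
277 [(206, 225, 237), (207, 226, 237), (208, 225, 236)]
278 [(205, 225, 236), (207, 226, 237), (212, 231, 241)]
279 [(207, 226, 238), (208, 226, 238), (211, 229, 243)]
280 [(207, 226, 238), (209, 227, 239), (212, 229, 243)]
281 [(209, 228, 240), (208, 227, 238), (210, 229, 243)]
282 [(209, 229, 240), (207, 227, 239), (213, 231, 244)]
283 [(210, 229, 242), (211, 228, 243), (217, 231, 249)]
284 [(221, 233, 255), (216, 231, 251), (201, 226, 230)]
285 [(167, 214, 184), (147, 199, 163), (137, 193, 144)]
286 [(104, 173, 93), (97, 170, 79), (93, 166, 76)]
287 [(98, 165, 81), (97, 163, 82), (96, 164, 81)]
288 [(97, 167, 81), (95, 164, 81), (97, 166, 80)]
289 [(90, 162, 69), (84, 158, 64), (94, 163, 78)]
290 [(193, 218, 222), (215, 229, 254), (212, 228, 249)]
291 [(223, 237, 252), (212, 229, 244), (213, 229, 243)]
292 [(220, 238, 248), (211, 230, 241), (206, 226, 238)]
293 [(221, 238, 248), (208, 226, 239), (208, 227, 238)]
294 [(225, 243, 251), (209, 228, 239), (209, 229, 240)]
295 [(228, 246, 253), (209, 228, 239), (210, 229, 240)]
```

View pics/m18.png

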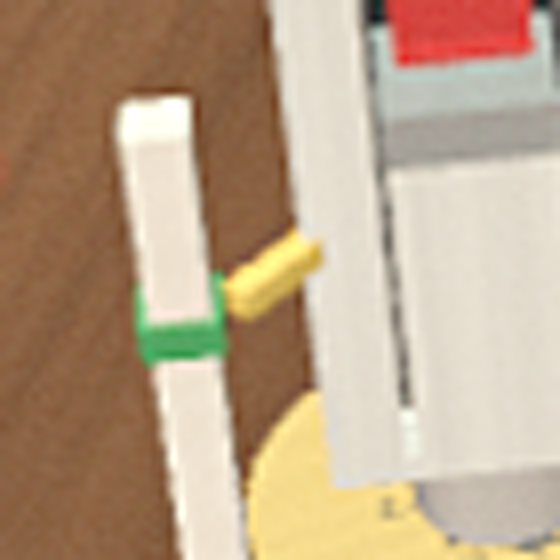

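Last picture: the band's front face is centred at row ≈287 (z≈0.172) and the pointer tip at (229.5,282.5) gives z≈0.166, so about 5 mm (≈47°) remains. I'll withdraw and re-insert in the next hole, near 216.5°.

move_arm --jaw '[255,255,255,255,255,255,255]' --dp '[[0,0.005,0],[0,0,0],[0.01,0,0],[0.013,0,0],[0.013,0,0],[0.012,0,0],[0,0,0]]' --rotation '[[0,0,0.003],[0,0,0],[0,0,0],[0,0,0],[0,0,0],[0,0,0],[0,0,0]]'

```text
clock: 56.45
position: [0.5888, 0.0514, -0.0013]
tool_rot: [3.142, -0.0, -1.363]
force: [0.6, 1.1, -2.0]
grip_width: 0.0163
```

Run:
```python
from st import *
st(); s=bot.observe()
C=np.array([.5537,.2343]); p=s["position"]; y0=np.degrees(s["tool_rot"][2])%360
pos=lambda a,r:(C[0]+r*np.cos(np.radians(a)),C[1]+r*np.sin(np.radians(a)),-.0015)
plan([(pos(260,.187),260.2,255),(pos(238,.187),238.2,255),(pos(216.6,.185),216.6,255)],start=(p,y0))
```

```text
56.45 [ 0.5888  0.0514 -0.0013] r 0.1862 ang 280.86 yaw 281.89 F [ 0.6  1.1 -2. ] M [-0. -0. -0.] w 0.0163 q7 2.36
from [ 0.5888  0.0514 -0.0013] 281.9
-> [ 0.5212  0.0501 -0.0015] 260.2 n 3 "jaw" 255 "dp" [[-0.0053, 0.0276, 0.0001], [-0.0018, 0.0281, 0.0001], [0.0018, 0.0281, 0.0001]] rot z 0.0402
-> [ 0.4546  0.0757 -0.0015] 238.2 n 3 "jaw" 255 "dp" [[-0.0058, 0.0292, 0.0], [-0.002, 0.0297, 0.0], [0.0018, 0.0297, 0.0]] rot z 0.0407
-> [ 0.4052  0.124  -0.0015] 216.6 n 3 "jaw" 255 "dp" [[-0.0062, 0.0281, 0.0], [-0.0027, 0.0287, 0.0], [0.0009, 0.0288, 0.0]] rot z 0.04
```

move_arm --jaw '[255,255,255,255,255,255,255,255,255,255]' --dp '[[-0.0053,0.0276,0],[-0.0018,0.0281,0],[0.0018,0.0281,0],[-0.0058,0.0292,0],[-0.002,0.0297,0],[0.0018,0.0297,0],[-0.0062,0.0281,0],[-0.0027,0.0287,0],[0.0009,0.0288,0],[0,0,0]]' --rotation '[[0,0,0.0402],[0,0,0.0402],[0,0,0.0402],[0,0,0.0407],[0,0,0.0407],[0,0,0.0407],[0,0,0.04],[0,0,0.04],[0,0,0.04],[0,0,0]]'

```text
clock: 57.7
position: [0.404, 0.1264, -0.0009]
tool_rot: [3.142, 0.0, -2.499]
force: [-0.1, -0.3, -3.0]
grip_width: 0.0166
```

move_arm --jaw '[255,255,255,255]' --dp '[[0,0,0],[-0.01,0,0],[-0.008,0,0],[0,0,0]]' --rotation '[[0,0,0],[0,0,0],[0,0,0],[0,0,0]]'

```text
clock: 58.2
position: [0.4169, 0.1339, -0.0013]
tool_rot: [3.141, 0.0, -2.502]
force: [-0.4, -0.1, -2.8]
grip_width: 0.0163
```

```bash
python3 -c "
from st import *
st()"
```

```text
58.2 [ 0.4169  0.1339 -0.0013] r 0.1697 ang 216.27 yaw 216.67 F [-0.4 -0.1 -2.8] M [-0.   -0.01  0.04] w 0.0163 q7 0.85
```

move_arm --jaw '[255,255,255,255,255,255]' --dp '[[-0.006,0,0],[-0.006,0,0],[-0.006,0,0],[-0.005,0,0],[-0.005,0,0],[0,0,0]]' --rotation '[[0,0,0],[0,0,0],[0,0,0],[0,0,0],[0,0,0],[0,0,0]]'

```text
clock: 58.95
position: [0.4345, 0.1472, -0.0013]
tool_rot: [3.141, 0.0, -2.501]
force: [0.8, 0.5, -3.0]
grip_width: 0.0162
```

move_arm --jaw '[255,255,255,255,255,255,255,255,255,255]' --dp '[[-0.0007,-0.0161,0],[-0.0007,-0.0161,0],[-0.0007,-0.0161,0],[-0.0007,-0.0161,0],[-0.0007,-0.0161,0],[-0.0007,-0.0161,0],[-0.0007,-0.0161,0],[-0.0007,-0.0161,0],[-0.0007,-0.0161,0],[0,0,0]]' --rotation '[[0,0,-0.0278],[0,0,-0.0278],[0,0,-0.0278],[0,0,-0.0278],[0,0,-0.0278],[0,0,-0.0278],[0,0,-0.0278],[0,0,-0.0278],[0,0,-0.0278],[0,0,0]]'

```text
clock: 60.2
position: [0.5301, 0.0883, -0.002]
tool_rot: [3.139, -0.001, -1.714]
force: [-8.0, -2.7, -1.9]
grip_width: 0.0166
```

Run:
```python
from st import *
st(); look("s19")
im=cv2.imread("pics/s19.png"); g=cv2.cvtColor(im,cv2.COLOR_BGR2HSV)
def left(i):
    g=cv2.cvtColor(i,cv2.COLOR_BGR2HSV); m=(g[:,:,0]>=18)&(g[:,:,0]<=32)&(g[:,:,1]>100)&(g[:,:,2]>120); m[:255]=0;m[300:]=0;m[:,:222]=0;m[:,245:]=0
    ys,xs=np.nonzero(m); k=xs<=xs.min()+1; return xs.min(),ys[k].mean()
for n in("s12","s17","s18","s19"): print(n,left(cv2.imread(f"pics/{n}.png")))
cs=calibration("side"); print([(z,proj(cs,[[.587,.293,z]]).round(1).tolist()) for z in(.168,.172,.176)])
```

```text
60.2 [ 0.5301  0.0883 -0.002 ] r 0.1479 ang 260.83 yaw 261.82 F [-8.  -2.7 -1.9] M [-0.33  1.53  0.64] w 0.0166 q7 1.87
purple [255.24 228.05] rise since start mm 20.6 ptr (array([233.14545455, 276.8       ]), array([228, 272,  12,  10,  55])) green [222.16 286.59]
bright [70, 72, 74, 76, 78, 80, 82, 124, 126, 128, 130, 132, 134, 136, 138]
s12 (np.int64(227), np.float64(285.0))
s17 (np.int64(227), np.float64(283.8333333333333))
s18 (np.int64(227), np.float64(281.3333333333333))
s19 (np.int64(227), np.float64(279.2857142857143))
[(0.168, [[228.3, 281.3]]), (0.172, [[228.0, 279.3]]), (0.176, [[227.8, 277.2]])]
```

The rise is now ≈20 mm, the hole pattern is back where it started (180°), and the pointer tip z≈0.172 matches the band's ≈0.1715. I'll withdraw the bar and lift it.

move_arm --jaw '[255,255,255,255,255,255,255]' --dp '[[0,0.005,0],[0,0,0],[0.01,0,0],[0.013,0,0],[0.013,0,0],[0.015,0,0],[0,0,0]]' --rotation '[[0,0,0.004],[0,0,0],[0,0,0],[0,0,0],[0,0,0],[0,0,0],[0,0,0]]'

```text
clock: 61.12
position: [0.521, 0.0479, -0.0013]
tool_rot: [3.141, -0.001, -1.729]
force: [0.3, 0.3, -2.3]
grip_width: 0.0163
```

move_arm --jaw '[255,255,255,255,255,255,255]' --dp '[[0,0,-0.03],[0,0,-0.06],[0,0,-0.075],[0,0,-0.075],[0,0,-0.06],[0,0,0],[0,0,0]]' --rotation '[[0,0,0],[0,0,0],[0,0,0],[0,0,0],[0,0,0],[0,0,0],[0,0,0]]'

```text
clock: 62.0
position: [0.5208, 0.0491, 0.238]
tool_rot: [3.141, -0.001, -1.728]
force: [-0.4, 0.5, -3.1]
grip_width: 0.016
```

Run:
```python
from st import *
st(); look("s20"); s=bot.observe(); p=s["position"]; y0=np.degrees(s["tool_rot"][2])%360
plan([((.5315,-.3102,.20),166.8,255)],start=(p,y0),spr=.05)
```

```text
62.0 [0.5208 0.0491 0.238 ] r 0.1881 ang 259.93 yaw 261.01 F [-0.4  0.5 -3.1] M [-0.01 -0.03  0.02] w 0.016 q7 2.2
purple [255.18 228.06] rise since start mm 20.58 ptr (array([233.12962963, 276.85185185]), array([228, 272,  12,  10,  54])) green [222.16 286.59]
bright [70, 72, 74, 76, 78, 80, 82, 124, 126, 128, 130, 132, 134, 136, 138]
from [0.5207 0.0491 0.2376] 261.0
-> [ 0.5315 -0.3102  0.2   ] 166.8 n 10 "jaw" 255 "dp" [[0.0442, -0.0084, 0.0047], [0.0422, -0.0155, 0.0047], [0.0391, -0.0222, 0.0047], [0.0349, -0.0283, 0.0047], [0.0298, -0.0336, 0.0047], [0.0239, -0.038, 0.0047], [0.0174, -0.0414, 0.0047], [0.0104, -0.0437, 0.0047], [0.0031, -0.0448, 0.0047], [-0.0043, -0.0447, 0.0047]] rot z 0.0523
```

move_arm --jaw '[255,255,255,255,255,255,255,255,255,255]' --dp '[[0.0442,-0.0084,0.0047],[0.0422,-0.0155,0.0047],[0.0391,-0.0222,0.0047],[0.0349,-0.0283,0.0047],[0.0298,-0.0336,0.0047],[0.0239,-0.038,0.0047],[0.0174,-0.0414,0.0047],[0.0104,-0.0437,0.0047],[0.0031,-0.0448,0.0047],[-0.0043,-0.0447,0.0047]]' --rotation '[[0,0,0.0523],[0,0,0.0523],[0,0,0.0523],[0,0,0.0523],[0,0,0.0523],[0,0,0.0523],[0,0,0.0523],[0,0,0.0523],[0,0,0.0523],[0,0,0.0523]]'

```text
clock: 63.3
position: [0.5315, -0.3108, 0.1994]
tool_rot: [3.141, -0.002, 2.907]
force: [0.7, -0.1, -2.3]
grip_width: 0.0165
```

move_arm --jaw '[255,255,255]' --dp '[[0,0,0],[0,0,0],[0,0,0]]' --rotation '[[0,0,0],[0,0,0],[0,0,0]]'

```text
clock: 63.68
position: [0.5322, -0.3088, 0.2008]
tool_rot: [3.141, -0.001, 2.915]
force: [0.7, 0.5, -3.3]
grip_width: 0.0163
```

Run:
```python
from st import *
st(); s=bot.observe(); p=s["position"]; y0=np.degrees(s["tool_rot"][2])%360
plan([((.5315,-.3102,.085),166.8,255,.04),((.5315,-.3102,.0515),166.8,255,.008)],start=(p,y0),spr=.05)
c=calibration("wrist"); w=grab_frame("wrist"); cv2.imwrite("pics/w21.png",w)
# rack hooks seen beyond bar: dark grey post pixels near predicted rack hooks
ctr=np.array([.537,-.3117]);d=np.array([np.cos(np.radians(-13)),np.sin(np.radians(-13))]);n=np.array([-d[1],d[0]])
for x in(-.075,.075):
    for y in(.019,-.018): q=ctr+d*x+n*y; print("pred hook px",x,y,proj(c,[[q[0],q[1],.122]]).round(0).tolist())
g=cv2.cvtColor(w,cv2.COLOR_BGR2HSV); m=((g[:,:,2]<110)&(g[:,:,1]<70)).astype(np.uint8); m[255:]=0
k,l,stt,ce=cv2.connectedComponentsWithStats(m)
for i in range(1,k):
    if stt[i,4]>40: print(stt[i],ce[i].round(0))
```

```text
63.675 [ 0.5322 -0.3088  0.2008] r 0.5436 ang 267.74 yaw 167.0 F [ 0.7  0.5 -3.3] M [-0.    0.04  0.03] w 0.0163 q7 1.37
from [ 0.5322 -0.3088  0.2008] 167.0
-> [ 0.5315 -0.3102  0.085 ] 166.8 n 3 "jaw" 255 "dp" [[0.0002, -0.0006, 0.0483], [0.0002, -0.0006, 0.0483], [0.0002, -0.0006, 0.0483]] rot z 0.0004
-> [ 0.5315 -0.3102  0.0515] 166.8 n 5 "jaw" 255 "dp" [0.0, -0.0, 0.0084] x5 rot z -0.0
pred hook px -0.075 0.019 [[342.0, 113.0]]
pred hook px -0.075 -0.018 [[296.0, 113.0]]
pred hook px 0.075 0.019 [[338.0, 274.0]]
pred hook px 0.075 -0.018 [[300.0, 274.0]]
```

move_arm --jaw '[255,255,255,255,255]' --dp '[[0.0002,-0.0006,0.0483],[0.0002,-0.0006,0.0483],[0.0002,-0.0006,0.0483],[0,0,0],[0,0,0]]' --rotation '[[0,0,0],[0,0,0],[0,0,0],[0,0,0],[0,0,0]]'

```text
clock: 64.35
position: [0.5322, -0.3111, 0.0868]
tool_rot: [-3.142, 0.001, 2.913]
force: [1.0, 0.3, -2.3]
grip_width: 0.0162
```

move_arm --jaw '[255,255,255,255]' --dp '[[0,0,0.0084],[0,0,0.0084],[0,0,0.0084],[0,0,0]]' --rotation '[[0,0,0],[0,0,0],[0,0,0],[0,0,0]]'

```text
clock: 64.85
position: [0.531, -0.3111, 0.0645]
tool_rot: [3.141, -0.001, 2.912]
force: [1.0, -0.6, -2.5]
grip_width: 0.0164
```

move_arm --jaw '[255,255,255,255]' --dp '[[0,0,0.0084],[0,0,0.006],[0,0,0],[0,0,0]]' --rotation '[[0,0,0],[0,0,0],[0,0,0],[0,0,0]]'

```text
clock: 65.35
position: [0.5314, -0.3112, 0.0536]
tool_rot: [3.142, 0.0, 2.912]
force: [0.4, 0.3, -2.0]
grip_width: 0.0163
```

```bash
python3 -c "
from st import *
st()"
```

```text
65.35 [ 0.5314 -0.3112  0.0536] r 0.546 ang 267.66 yaw 166.87 F [ 0.4  0.3 -2. ] M [ 0.01  0.05 -0.02] w 0.0163 q7 1.25
```

move_arm --jaw '[255,255,255,255]' --dp '[[0,0,0.002],[0,0,0.0015],[0,0,0],[0,0,0]]' --rotation '[[0,0,0],[0,0,0],[0,0,0],[0,0,0]]'

```text
clock: 65.85
position: [0.5314, -0.3113, 0.0512]
tool_rot: [-3.141, 0.0, 2.912]
force: [-2.9, 0.1, 5.6]
grip_width: 0.0165
```

Resting on the hooks. I'll release gently, rise and verify everything.

move_arm --jaw '[160,160,160,100,60,0,0,0]' --dp '[[0,0,0],[0,0,0],[0,0,0],[0,0,0],[0,0,0],[0,0,0],[0,0,-0.02],[0,0,-0.06]]' --rotation '[[0,0,0],[0,0,0],[0,0,0],[0,0,0],[0,0,0],[0,0,0],[0,0,0],[0,0,0]]'

```text
clock: 66.85
position: [0.5304, -0.3106, 0.1147]
tool_rot: [3.14, -0.003, 2.913]
force: [0.6, -0.4, 1.5]
grip_width: 0.0858
```

move_arm --jaw '[0,0,0,0]' --dp '[[0,0,-0.06],[0,0,-0.06],[0,0,0],[0,0,0]]' --rotation '[[0,0,0],[0,0,0],[0,0,0],[0,0,0]]'

```text
clock: 67.35
position: [0.5311, -0.3113, 0.2111]
tool_rot: [-3.141, 0.0, 2.912]
force: [0.4, 0.1, 0.2]
grip_width: 0.0856
```

Run:
```python
from st import *
st(); c=calibration("wrist"); w=grab_frame("wrist"); cv2.imwrite("pics/w22.png",w); look("s22")
g=cv2.cvtColor(w,cv2.COLOR_BGR2HSV)
red=(((g[:,:,0]<6)|(g[:,:,0]>174))&(g[:,:,1]>150)&(g[:,:,2]>100)).astype(np.uint8)[:, 280:360]; n,l,stt,ce=cv2.connectedComponentsWithStats(red); 
for i in range(1,n):
    if stt[i,4]>100: print("red",stt[i],onz(c,[ce[i]+[280,0]],.116))
wh=((g[:,:,2]>225)&(g[:,:,1]<40)).astype(np.uint8); wh[:,:290]=0;wh[:,350:]=0
ys,xs=np.nonzero(wh); print("white rows",ys.min(),ys.max()); P=onz(c,np.c_[xs,ys],.114)[:,:2]; vx,vy,x0,y0=cv2.fitLine(P.astype(np.float32),cv2.DIST_L2,0,.001,.001).ravel(); tt=(P-[x0,y0])@[vx,vy]; print("dir",np.degrees(np.arctan2(vy,vx)),"len",np.ptp(tt),"mid",np.array([x0,y0])+np.array([vx,vy])*(tt.min()+tt.max())/2)
# side view of bar: sleeve rows now vs start
a=cv2.imread("pics/side0.png"); b=cv2.imread("pics/s22.png")
for i in(a,b): print("side sleeve",spot(i,(280,140,370,180),(0,6),smin=150,vmin=90))
p=bot.observe()["position"]; plan([((.5533,.2345,.26),107.6,0)],start=(p,166.8))
```

```text
67.35 [ 0.5311 -0.3113  0.2111] r 0.5461 ang 267.63 yaw 166.86 F [0.4 0.1 0.2] M [0.01 0.01 0.03] w 0.0856 q7 1.38
purple [255.24 228.05] rise since start mm 20.6 ptr (array([233.09433962, 276.90566038]), array([228, 272,  12,  10,  53])) green [222.16 286.59]
bright [70, 72, 74, 76, 78, 80, 82, 124, 126, 128, 130, 132, 134, 136, 138]
red [  33  158   17   60 1003] [[ 0.52978381 -0.31060152  0.116     ]]
red [  19  275   61   49 2400] [[ 0.65247962 -0.32841791  0.116     ]]
white rows 0 354
dir -16.170942 len 0.35153251725379775 mid [ 0.54963607 -0.31728177]
side sleeve (array([323.25773196, 160.20103093]), array([312, 155,  24,  12, 194]))
side sleeve (array([319.32085561, 159.64171123]), array([309, 154,  23,  12, 187]))
from [ 0.5309 -0.3111  0.2101] 166.8
-> [0.5533 0.2345 0.26  ] 107.6 n 10 "jaw" 0 "dp" [[0.0129, 0.067, -0.0062], [0.0197, 0.0654, -0.0062], [0.0263, 0.063, -0.0062], [0.0327, 0.0599, -0.0062], [0.0387, 0.0562, -0.0062], [0.0443, 0.0519, -0.0062], [0.0494, 0.0471, -0.0062], [0.054, 0.0417, -0.0062], [0.058, 0.036, -0.0062], [0.0614, 0.0298, -0.0062]] rot z 0.0329
```

The bar rests on both hooks (sleeve at 0.530, −0.311, same height in the side view as at the start). One last check of pointer against band from above the tower.

move_arm --jaw '[0,0,0,0,0,0,0,0,0,0]' --dp '[[0.0129,0.067,-0.0125],[0.0197,0.0654,-0.0125],[0.0263,0.063,-0.0125],[0.0327,0.0599,-0.0125],[0.0387,0.0562,-0.0125],[0.0443,0.0519,-0.0125],[0.0494,0.0471,-0.0125],[0.054,0.0417,-0.0125],[0.058,0.036,-0.0125],[0,0,0]]' --rotation '[[0,0,0.0329],[0,0,0.0329],[0,0,0.0329],[0,0,0.0329],[0,0,0.0329],[0,0,0.0329],[0,0,0.0329],[0,0,0.0329],[0,0,0.0329],[0,0,0]]'

```text
clock: 68.7
position: [0.5498, 0.1849, 0.3007]
tool_rot: [3.142, -0.002, 1.987]
force: [-0.5, -0.4, -0.6]
grip_width: 0.0859
```

move_arm --jaw '[0,0,0]' --dp '[[0,0,0],[0,0,0],[0,0,0]]' --rotation '[[0,0,0],[0,0,0],[0,0,0]]'

```text
clock: 69.08
position: [0.5511, 0.1787, 0.3006]
tool_rot: [-3.141, 0.0, 1.981]
force: [-0.7, 0.3, -0.9]
grip_width: 0.085
```

Run:
```python
from st import *
st(); c=calibration("wrist"); w=grab_frame("wrist"); cv2.imwrite("pics/w23.png",w); s=grab_frame("side"); cs=calibration("side")
def sp(i,b,hr): return spot(i,b,hr,smin=100,vmin=90)
tip=proj(c,[[.587,.293,.172]])[0]; bd=proj(c,[[.590,.305,.172]])[0]; print("pred tip px",tip.round(1),"band",bd.round(1))
u,v=bd.round().astype(int)
y=sp(w,(u-45,v-35,u+30,v+35),(20,32)); gr=sp(w,(u-30,v-30,u+40,v+30),(45,75)); print("yellow",y,"green",gr)
def tri(v):
    A=np.zeros((3,3));b=np.zeros(3)
    for o,d in v: d=d/np.linalg.norm(d);M=np.eye(3)-np.outer(d,d);A+=M;b+=M@o
    return np.linalg.solve(A,b)
r=lambda c,uv:(ray(c,[uv])[0],ray(c,[uv])[1][0])
ys=sp(s,(222,255,250,300),(22,32)); print("side yellow",ys)
print("yellow centroid 3d now",tri([r(c,y[0]),r(cs,ys[0])]))
c12=dict(c);c12["T"]=np.load("w12T.npy"); s12=cv2.imread("pics/s12.png");w12=cv2.imread("pics/w12.png")
print("yellow centroid 3d start",tri([r(c12,sp(w12,(345,110,420,165),(20,32))[0]),r(cs,sp(s12,(224,270,250,300),(22,32))[0])]))
```

```text
69.075 [0.5511 0.1787 0.3006] r 0.0557 ang 267.33 yaw 113.49 F [-0.7  0.3 -0.9] M [-0.04 -0.    0.01] w 0.085 q7 -0.28
pred tip px [402.8  88.9] band [411.6  77.9]
yellow (array([401.14285714,  86.76190476]), array([398,  85,   7,   4,  21])) green (array([411.06185567,  79.78350515]), array([406,  68,  18,  20,  97]))
side yellow (array([233.28787879, 276.5       ]), array([228, 272,  12,  10,  66]))
yellow centroid 3d now [0.58078302 0.29261486 0.17810935]
yellow centroid 3d start [0.57831375 0.28551557 0.15228003]
```

```bash
python3 -c "
from h import *
print(workorder.job_done())"
```

```text
the job is handed in; nothing more can be done
None
```

All the steps are done and the job is handed in at about 69 s. No verdict came back, so the results below rest on my own checks.

**Compacts:** I loaded all four (coral, cream, turquoise, purple). After each release the compact's spot settled at the same height, about 0.209 m, which is the level of the catch undersides, so each one is latched.

**Pointer:** I turned the collar only with the bar, in three strokes through three holes, about 180° in all. That raised the tower about 20 mm. The pointer tip is at about 0.1715–0.172 m, against a band centre of about 0.1715 m, so it should be well inside the ±4 mm limit.

**Bar:** It is back on both hooks. The hooks pushed back at the expected height, and the sleeve is about 7 mm from the rack's middle lengthwise. In the side view it hangs level with where it started.

**Checks that failed or disagreed:**
- **Height reading:** The true fingertips are about 38 mm above the reported TCP height. My first grasp closed on air because of this. I confirmed the offset by touching the counter with up to 74 N at the wrist, and corrected for it from then on.
- **Pointer estimate:** My first estimate of the rise needed was about 11 mm. A two-camera measurement corrected it to about 20 mm.
- **Last pointer check:** The final wrist-camera check caught only a small patch of the pointer and gave a noisy height of 0.178 m. I relied on the side view and the measured collar turn instead.
- **Bar line:** The wrist fit of the hung bar's line picked up other white objects and was unusable, so the bar check rests on the sleeve position and the side view.

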